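Ear defenders back on the drying rail

ROBOT

A 6-joint arm with a two-finger parallel gripper is mounted at the origin on the work surface. World frame = base frame: x ahead of the robot, y to its left, z up, the work surface at z = 0. Lengths are in m, angles in rad, forces in N, time in s.
With the tool pointing down it reaches from about 0.2 to 0.875 m from the base axis. Payload 3.4 kg.
Tool frame: the origin (TCP) lies at the very end of the fingers, on their centre line; the grasp point (between the pads) lies behind it (arm.grip_depth is the z of the grasp point in the tool frame, in m); z points along the fingers, y is the line along which they close (so a half turn about z gives the same grasp; the last joint's range is limited). The gripper opens to 94 mm and grips with 3 to 60 N. Pads are 16 mm wide; open, the fingers measure 119 mm over their backs; the gripper's body (75 mm by 177 mm) begins 78 mm behind the grasp point.
Start: joints at [-0.121, 0.276, 1.505, -0, 1.361, -0.121], TCP at [0.575, -0, 0.205] pointing down, gripper open.
Joint ranges: [-2.89, 2.89], [-0.75, 2.08], [0.22, 2.7], [-1.18, 4.32], [0.11, 2.71], [-2.7, 2.7]. Speed limits (rad/s): [2.57, 2.57, 3.14, 3.14, 3.14, 3.14].

INTERFACE

Orientations are given as [roll, pitch, yaw] about the fixed x, y, z axes, in that order (R = Rz(yaw) Ry(pitch) Rx(roll)).
In Python, from workcell import sense, cams, job_done, arm gives the robot as it stands.
- The arm moves only by the tool servo_tool, never from a script. Its argument "steps" is a list of rows, each a list of 7 numbers: the shift along the tool's x, y, z scaled (see below), then the turn, a rotation vector about the tool's x, y, z scaled (see below), then the opening, from -1 (shut) to 1 (fully open). In form: [[tx, ty, tz, rx, ry, rz, jaw], ...]. A call has 1 to 8 rows; each row is the pose to reach, as a shift and turn from the pose commanded when the call began, along the tool's axes at that moment, turning the shorter way round; what a row does not reach only later rows make up. The controller multiplies each number of a shift by 0.5 m and each number of a turn by pi rad. A row lasts 1/12 s, in which the tool goes at most 41.7 mm and 7.16 degrees, less where a joint would pass 70% of its speed; a pose out of reach is approached as far as the arm can. A call with a number of a shift or a turn outside -1 to 1 is refused whole. A call with a gripper value outside its range is refused whole. The fingers move at their own pace and stop on an object; the grip force is fixed at half the most. Time passes only in rows, so rows that repeat a pose let the fingers close. It gives the time, the measured TCP pose, the force, the opening and the grip force at its end, in the units of the state.
- sense(): the state, without advancing time (a new reading comes with each control period).
- cams.camera(name): name is "scene" or "side" or "wrist"; returns the picture (420x560x3 uint8, blue, green, red); there is no depth.
- cams.camera_info(name): a dict with "fovy" (degrees; the focal length in pixels is half the picture's height over the tangent of half this angle, whatever the lens; pixels are square), "cx", "cy" (the principal point, pixels), "k1" (the pictures are not rectified: a ray, as slopes to the right and down, at radius r is drawn at 1 + k1 r^2 times it, then the intrinsics apply), "position" and "orientation" of the camera in the world; the wrist camera has in their place "tool_from_camera" (4x4, takes a point from camera to tool coordinates, whose origin is the TCP and whose axes are the flange's). Camera axes: x right, y down, z forward; pixel columns grow to the right and rows downward; lengths in m; the calibration is good to about 2 mm. A picture is of the moment at which its call begins: read the wrist's pose just before it. camera_info takes no time and is no camera call.
- job_done(): hands the job in; it is judged then, once.
The state is a dict: "t": time; "q": joint angles; "joint_velocities": joint speeds; "joint_efforts": joint torques, N m; "eef_pos": TCP position; "tcp_rot": TCP orientation; "contact_force": force on the tool from outside, world axes, zero at the start; "ft_torque": the same for the moment, N m; "finger_gap": opening from 0.0 (shut) to 1.0 (fully open); "finger_force": force on a finger pad.
Only numpy, scipy, OpenCV 4.12 (cv2) and the standard library are available. Lean on these libraries where they do the work, as an engineer would, in place of code of your own. Each camera call takes 0.05 s, during which the arm holds its last target. There are 200 camera calls.

TASK

Make room on the drying rail: slide the purple row marker along the bar, without lifting it off, right up against the black stop collar. Then hang every pair of ear defenders from the bench over the bar by its headband, one cup on either side, hanging straight down, between the purple marker and the green band. Last, close off the row: hook the green row marker onto the bar at the loading end, between the yellow band and the nearby post, and slide it along, without lifting it off, until it hangs centred on the green band. Leave the other things on the bench alone.

Things in the scene. Friction and masses are not known exactly. Their poses are not given: they have to be found in the camera images.
- ear_red: Ear defenders, red cups, 152 x 46 x 148 mm tall, 220 g, standing on the cups, headband on top (one pair may be absent). Origin: underside, midway between the cups; x from cup to cup, y across the headband, z up. Cups at x = 46..76 mm either side, 68 mm high. Band 8 mm thick; rubber pad on its crown: 44 (x) x 26 mm (y), z = 131..148 mm: grip it across y from above.
- ear_blue: Ear defenders, blue cups, 152 x 46 x 148 mm tall, 220 g, standing on the cups, headband on top (one pair may be absent). Origin: underside, midway between the cups; x from cup to cup, y across the headband, z up. Cups at x = 46..76 mm either side, 68 mm high. Band 8 mm thick; rubber pad on its crown: 44 (x) x 26 mm (y), z = 131..148 mm: grip it across y from above.
- ear_orange: Ear defenders, orange cups, 152 x 46 x 148 mm tall, 220 g, standing on the cups, headband on top (one pair may be absent). Origin: underside, midway between the cups; x from cup to cup, y across the headband, z up. Cups at x = 46..76 mm either side, 68 mm high. Band 8 mm thick; rubber pad on its crown: 44 (x) x 26 mm (y), z = 131..148 mm: grip it across y from above.
- ear_red_seat (a point): Middle of the underside of the crown of ear_red, 124 mm above its origin: the top of a shallow V that settles on the bar, this point 7.7 mm above its axis. The crown is 24 mm wide in y; keep fingertips above this height, clear of the bar. From here the band slopes down to the cups.
- ear_blue_seat (a point): Middle of the underside of the crown of ear_blue, 124 mm above its origin: the top of a shallow V that settles on the bar, this point 7.7 mm above its axis. The crown is 24 mm wide in y; keep fingertips above this height, clear of the bar. From here the band slopes down to the cups.
- ear_orange_seat (a point): Middle of the underside of the crown of ear_orange, 124 mm above its origin: the top of a shallow V that settles on the bar, this point 7.7 mm above its axis. The crown is 24 mm wide in y; keep fingertips above this height, clear of the bar. From here the band slopes down to the cups.
- rail: Fixed drying rail: round steel bar, 14 mm thick, along y, axis 150 mm above the bench, between posts at y = -270 and 270 mm (158 mm tall, feet 150 mm in x, 10 mm high). Origin: on the bench below the bar's middle; x across the bar, away from the robot; y along it, from the loading end to the drying end. White tray below, 170 mm in x, rims 12 mm high.
- yellow_band (a point): Centre of the 20 mm wide yellow band on the bar, on its axis, at y = -150 mm of the rail's frame. The loading end lies between it and the post at y = -270 mm.
- stop_face (a point): Black rubber stop collar on the bar, 34 mm thick, 12 mm long: this point is on the bar's axis, in the collar's face that looks to the loading end, at y = 239 mm of the rail's frame. A marker that touches it has its middle 6 mm short of this point.
- green_mark: 20 mm wide green band on the bar: origin at its centre, on the bar's axis; axes as the rail's. Somewhere between y = -80 and -45 mm on the rail. The pairs hang on its +y side.
- marker_green: Green row marker, 165 mm tall, 250 g, standing. Origin: centre of the underside of its foot (90 x 50 x 12 mm, steel); z up. Sign panel 84 (x) x 8 mm, to z = 50. White stem at x = -21..-11 mm up to z = 135, 12 mm thick in y, carries the hook, which opens towards +x. Green grip tab on top: 36 (x) x 12 mm (y), z = 135..165 mm, gripped across y.
- marker_purple: Purple row marker, the same in shape and size as the green one, with a purple tab and panel. It hangs by its hook on the bar from the start, between the green band and the stop collar, in the way of the ear defenders. Its foot hangs 33 mm above the bench.
- marker_green_seat (a point): Middle of the underside of the hook crown of marker_green, 125 mm above its origin: the top of a shallow V that settles on the bar, 7.7 mm above its axis. Crown 42 mm in x, 10 mm thick; its nose at x = 11..21 mm reaches down 25 mm. The throat is 22 mm wide in x, centred here; the bar enters it from the +x side below the nose (gap of 50 mm down to the panel).
- marker_purple_seat (a point): Middle of the underside of the hook crown of marker_purple, 125 mm above its origin: the top of a shallow V that settles on the bar, 7.7 mm above its axis. Crown 42 mm in x, 10 mm thick; its nose at x = 11..21 mm reaches down 25 mm. The throat is 22 mm wide in x, centred here; the bar enters it from the +x side below the nose (gap of 50 mm down to the panel).
- mouse: Bystander: black computer mouse, 115 x 62 x 32 mm. Origin: centre of its underside.
- reagent: Bystander: amber bottle, 70 mm thick, 150 mm tall. Origin: centre of its underside.
- solvent: Bystander: white bottle with a red cap, 64 mm thick, 140 mm tall. Origin: centre of its underside.
- beaker: Bystander: glass beaker, 70 mm wide, 90 mm tall. Origin: centre of its underside.
- vial_jar: Bystander: glass jar with a green lid, 56 mm thick, 70 mm tall. Origin: centre of its underside.
There are look-alikes about, which are no part of the job. What is shaped like the ear_red but turquoise is not meant.

How it is judged:
By the outcome, as a careful person would: the job done as asked, in the order asked, and still so for the second after the job is handed in, with the robot touching nothing.
Of ear_red, ear_blue, ear_orange only 2 to 3 are there at a start; the rules pass over those that are not, and their reading is None.
At some moment in a run one of marker_green may be knocked a few centimetres aside while the robot is not near it.
It also fails if it takes over 192 s, if anything falls off the work surface, if the arm or the gripper's body presses on something with over 40 N, if the wrist force passes 120 N, or if a joint passes its speed limit or range.

## Working session

There is one attempt and no reset: what is moved stays moved. The work goes in short steps, Python scripts to look and compute and a tool call to move; the robot and the scene stay as the last step left them, time stands still between calls to the robot, and variables do not carry over. Pictures are saved under pics/ and viewed, at most 14 in all, crops included, and the job is handed in when it is done.

Besides the shell and the picture viewer there is one more tool, called after "Emit:" by a JSON object that holds its "api" and its "payload", one argument or row to a line. servo_tool: Moves the arm, as the interface text tells. Shifts and turns lie within -1 to 1; 1 stands for 0.5 m of shift or pi rad of turn. Its arguments: {"type":"object","properties":{"steps":{"type":"array","items":{"type":"array","items":{"type":"number","minimum":-1,"maximum":1}}}},"required":["steps"]}

```bash
ls; mkdir -p pics; python3 - <<'E'
from workcell import sense,cams,arm
import cv2,json
print(sense()); print(arm.grip_depth)
for n in("scene","side","wrist"):
    print(n,cams.camera_info(n)); cv2.imwrite(f"pics/{n}0.png",cams.camera(n))
E
```

```text
pics
{'t': 0.0, 'q': array([-1.21021011e-01,  2.76555637e-01,  1.50609751e+00, -5.05737519e-05,
        1.36069114e+00, -1.21011672e-01]), 'joint_velocities': array([ 1.16165238e-03,  8.53215775e-04,  3.34705685e-04, -3.43542188e-05,
        2.00475335e-04, -1.64152032e-03]), 'joint_efforts': array([ 1.66144628e-04, -4.04588020e+01, -2.37234324e+01,  7.02253589e-02,
        3.46444664e-02, -1.77189750e-04]), 'eef_pos': array([5.74441689e-01, 3.09797280e-05, 2.04641383e-01]), 'tcp_rot': array([-3.13984786e+00, -1.62369694e-04,  1.57079744e+00]), 'contact_force': array([-0.43642227, -0.51051189,  0.77092664]), 'ft_torque': array([-0.00141808, -0.03076855,  0.02407833]), 'finger_force': 0.0, 'finger_gap': 1.0015470994520754}
-0.0188
scene {'fovy': 51.60392771131207, 'cx': 276.355402905762, 'cy': 210.21162284251085, 'k1': -0.03376386910898107, 'position': array([ 1.05310209, -0.34442405,  1.22367748]), 'orientation': array([-2.58821627,  0.01142391,  1.03225189])}
side {'fovy': 49.52534834011939, 'cx': 273.4238543266971, 'cy': 214.29390098599083, 'k1': -0.0969919596743023, 'position': array([-0.26618264, -1.06493516,  1.05219164]), 'orientation': array([-2.20822791,  0.00524638, -0.62705629])}
wrist {'fovy': 71.28499265764343, 'cx': 279.06426520786874, 'cy': 207.7895972484416, 'k1': 0.020785325943705416, 'tool_from_camera': array([[ 7.11306357e-04, -9.65355082e-01, -2.60938805e-01,
         7.64752291e-02],
       [ 9.99999281e-01,  9.38643125e-04, -7.46604421e-04,
        -8.42734170e-04],
       [ 9.65666787e-04, -2.60938087e-01,  9.65355055e-01,
        -1.77961331e-01],
       [ 0.00000000e+00,  0.00000000e+00,  0.00000000e+00,
         1.00000000e+00]])}
```

View pics/scene0.png

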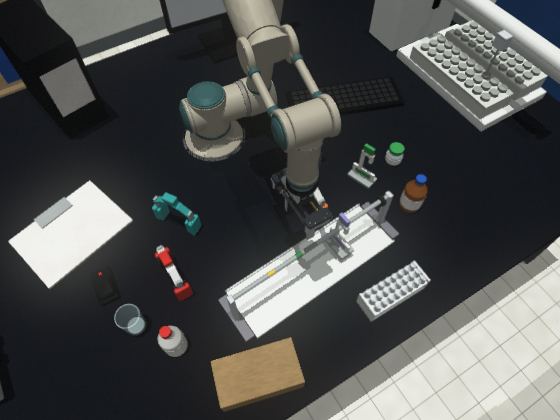

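View pics/side0.png

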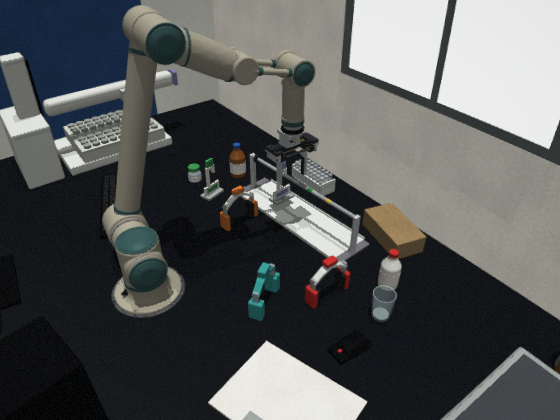

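The scene view shows the red pair at (172,272) and the turquoise look-alike at (178,213). The green marker is at (365,160). On the rail, the yellow band is at (270,272), the green band at (298,254) and the purple marker at (343,222). In the side view, orange is at (238,205) and red at (328,280). I see no blue pair so far.

```bash
cat > h.py <<'E'
import numpy as np,cv2
from scipy.spatial.transform import Rotation as R
from workcell import sense,cams,arm
G=arm.grip_depth
def cam(n,s=None):
    i=cams.camera_info(n); f=210/np.tan(np.radians(i['fovy'])/2)
    if n=='wrist':
        s=s or sense(); T=np.eye(4); T[:3,:3]=R.from_euler('xyz',s['tcp_rot']).as_matrix(); T[:3,3]=s['eef_pos']
        T=T@i['tool_from_camera']; return f,i['cx'],i['cy'],i['k1'],T[:3,3],T[:3,:3]
    return f,i['cx'],i['cy'],i['k1'],np.array(i['position']),R.from_euler('xyz',i['orientation']).as_matrix()
def ray(c,uv):
    f,cx,cy,k,p,M=c; d=np.array([(uv[0]-cx)/f,(uv[1]-cy)/f]); s=d.copy()
    for _ in range(20): s=d/(1+k*(s@s))
    v=M@np.array([s[0],s[1],1]); return p,v/np.linalg.norm(v)
def plane(c,uv,z):
    p,v=ray(c,uv); return p+v*(z-p[2])/v[2]
def proj(c,X):
    f,cx,cy,k,p,M=c; q=M.T@(np.asarray(X)-p); s=q[:2]/q[2]; s=s*(1+k*(s@s)); return np.array([cx+f*s[0],cy+f*s[1]])
def tri(*ps):
    A=np.zeros((3,3));b=np.zeros(3);L=[ray(c,uv) for c,uv in ps]
    for p,v in L:
        P=np.eye(3)-np.outer(v,v);A+=P;b+=P@p
    X=np.linalg.solve(A,b); return X,max(np.linalg.norm((np.eye(3)-np.outer(v,v))@(X-p)) for p,v in L)
H={'red':[(0,4),(174,180)],'orange':[(5,16)],'yellow':[(20,32)],'green':[(50,75)],'turq':[(80,98)],'blue':[(100,120)],'purple':[(121,150)]}
def blobs(im,col,amin=12,smin=90,vmin=50):
    h=cv2.cvtColor(im,cv2.COLOR_BGR2HSV); m=np.zeros(h.shape[:2],np.uint8)
    for a,b in H[col]: m|=cv2.inRange(h,(a,smin,vmin),(b,255,255))
    n,l,st,ce=cv2.connectedComponentsWithStats(m,connectivity=8)
    return m,[(ce[i].round(1).tolist(),st[i].tolist()) for i in range(1,n) if st[i,4]>=amin]
E
python3 - <<'E'
from h import *
for n in('scene','side'):
    im=cv2.imread(f'pics/{n}0.png')
    for c in H:
        print(n,c,[b for b in blobs(im,c,smin=70 if c!='purple' else 40)[1]][:14])
def crop(n,x,y,w,h,s): return cv2.resize(cv2.imread(f'pics/{n}0.png')[y:y+h,x:x+w],None,fx=s,fy=s,interpolation=cv2.INTER_CUBIC)
cv2.imwrite('pics/c1.png',np.vstack([crop('scene',215,135,200,150,4)]))
cv2.imwrite('pics/c2.png',crop('side',180,140,200,150,4))
E
```

```text
scene red [([164.2, 256.7], [154, 246, 19, 21, 219]), ([99.6, 273.4], [98, 272, 4, 4, 15]), ([183.2, 291.4], [174, 282, 19, 19, 225]), ([164.8, 331.7], [158, 326, 14, 13, 135])]
scene orange [([415.1, 190.9], [404, 180, 24, 21, 367]), ([325.2, 205.1], [322, 202, 7, 6, 25]), ([406.7, 209.3], [400, 203, 17, 10, 43])]
scene yellow [([313.6, 205.5], [310, 201, 8, 10, 30]), ([271.1, 272.6], [267, 269, 9, 8, 42])]
scene green [([368.8, 148.9], [364, 143, 12, 13, 100]), ([396.3, 148.3], [389, 142, 16, 14, 178]), ([362.4, 173.0], [355, 167, 15, 12, 47]), ([298.7, 254.4], [295, 251, 8, 8, 39])]
scene turq [([296.4, 57.2], [292, 54, 11, 9, 50]), ([252.6, 70.8], [248, 68, 11, 8, 48]), ([205.3, 94.3], [187, 81, 38, 27, 796]), ([316.3, 93.9], [312, 91, 11, 8, 43]), ([183.6, 114.0], [179, 101, 12, 26, 106]), ([271.5, 108.7], [267, 106, 11, 8, 42]), ([278.2, 128.1], [272, 114, 14, 28, 176]), ([175.0, 211.0], [152, 192, 49, 44, 815])]
scene blue [([536.5, 15.8], [495, 0, 65, 48, 1686]), ([7.1, 68.3], [0, 47, 21, 37, 371]), ([551.8, 87.5], [541, 76, 19, 26, 270]), ([420.7, 178.8], [415, 174, 13, 11, 
[... 752 characters left out ...]
 [307, 188, 6, 5, 18])]
side turq [([163.4, 33.2], [149, 25, 33, 20, 322]), ([188.2, 38.2], [185, 28, 6, 21, 28]), ([129.6, 48.8], [128, 47, 4, 5, 13]), ([273.8, 61.5], [272, 60, 4, 4, 12]), ([303.0, 68.1], [295, 63, 17, 12, 105]), ([290.0, 70.9], [289, 69, 3, 5, 12]), ([118.8, 210.6], [114, 205, 13, 9, 32]), ([136.1, 240.0], [115, 227, 43, 27, 885]), ([145.8, 267.0], [130, 259, 34, 21, 340]), ([262.8, 289.3], [248, 262, 32, 59, 891])]
side blue [([68.1, 48.3], [0, 0, 141, 140, 11396]), ([4.1, 92.4], [0, 65, 14, 44, 313]), ([153.5, 107.0], [151, 95, 6, 21, 76]), ([236.1, 145.0], [233, 142, 8, 7, 45])]
side purple [([173.4, 75.5], [169, 69, 8, 16, 55]), ([283.5, 164.5], [282, 161, 4, 8, 21])]
```

View pics/c1.png

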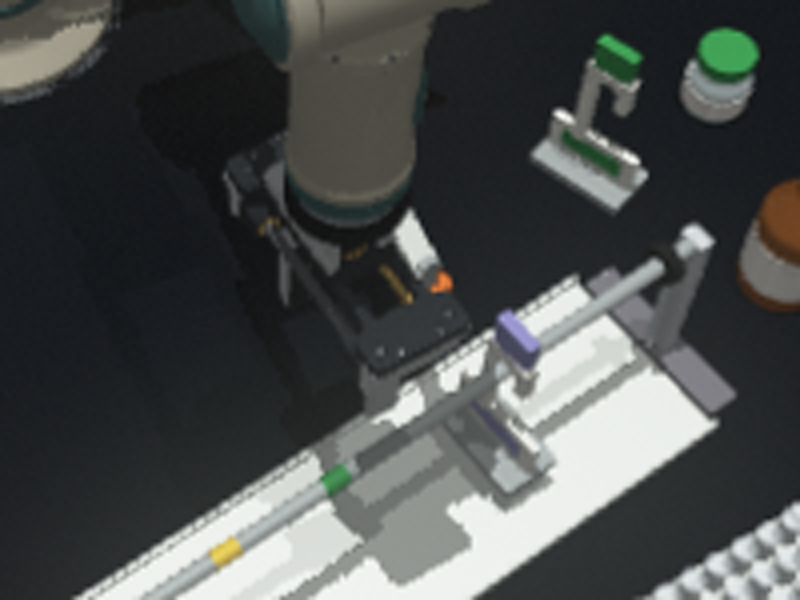

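View pics/c2.png

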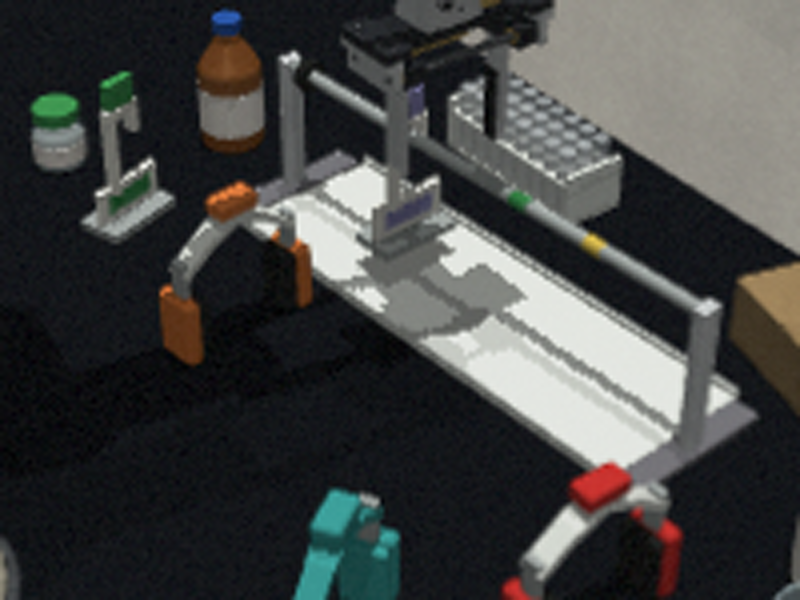

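Crops: the purple marker's stem is on the robot side and its nose on the far side, with the tab at scene px (344,217). The green marker's tab is at scene (369,149), with its hook opening to the right. Orange is seen at side (237,190). Next I triangulate these.

```bash
python3 - <<'E'
from h import *
S=cam('scene');D=cam('side')
P={'yellow':((271.1,272.6),(327.9,200.7)),'green':((298.7,254.4),(309.2,189.6)),'gtab':((368.8,148.9),(208.5,162.3)),'gpanel':((362.4,173),(212,188.1)),
'ptab':((344,217.4),(283.5,164.5)),'lid':((396.3,148.3),(193.2,167.1)),'post+':((215+695/4,135+238/4),(180+290/4,140+60/4)),'post-':((231,297),(180+706/4,140+305/4)),
'collar':((215+668/4,135+262/4),(180+305/4,140+75/4))}
for k,(a,b) in P.items():
    X,e=tri((S,a),(D,b)); print(k,X.round(4),round(e,4))
# pad tops on plane 148mm
print('orange pad',plane(D,(237.4,189.8),.145).round(3))
print('red pad',plane(D,(329.3,261.2),.145).round(3))
for uv in [(164.2,256.7),(183.2,291.4)]: print('red cup scene',plane(S,uv,.05).round(3))
for uv in [(311,296.2),(345.8,277.1)]: print('red cup side',plane(D,uv,.035).round(3))
for uv in [(224.8,220.9),(255.2,207.6)]: print('or cup side',plane(D,uv,.035).round(3))
E
```

```text
yellow [ 0.6397 -0.1279  0.154 ] 0.0002
green [ 0.6321 -0.036   0.1538] 0.0005
gtab [0.4368 0.35   0.1551] 0.0008
gpanel [0.4395 0.3466 0.034 ] 0.0003
ptab [0.6222 0.1128 0.1952] 0.006
lid [0.4326 0.4899 0.0678] 0.0001
post+ [0.6071 0.2934 0.1566] 0.0012
post- [ 0.649  -0.2543  0.1604] 0.0027
collar [0.6095 0.2688 0.1489] 0.0001
orange pad [0.431 0.128 0.145]
red pad [ 0.445 -0.355  0.145]
red cup scene [ 0.39  -0.355  0.05 ]
red cup scene [ 0.52  -0.352  0.05 ]
red cup side [ 0.383 -0.354  0.035]
red cup side [ 0.524 -0.357  0.035]
or cup side [0.367 0.124 0.035]
or cup side [0.504 0.127 0.035]
```

Red and orange pads lie at about (0.45,-0.355) and (0.43,0.127), with both pairs' cup-to-cup axes near world x. The rail yaw is about 0.08. Next: raise and turn the tool so it closes along the rail.

Emit:
{"api": "servo_tool", "payload": {
  "steps": [
    [0,0,-0.08,0,0,0,1],
    [0,0,-0.16,0,0,0.03,1],
    [0,0,-0.2,0,0,0.07,1],
    [0,0,-0.2,0,0,0.11,1],
    [0,0,-0.2,0,0,0.15,1],
    [0,0,-0.2,0,0,0.19,1],
    [0,0,-0.2,0,0,0.23,1],
    [0,0,-0.2,0,0,0.27,1]
  ]
}}

```text
t: 0.82
eef_pos: [0.5748, 0.0, 0.3052]
tcp_rot: [-3.141, 0.0, 0.72]
contact_force: [-0.8, -0.1, -0.6]
finger_gap: 1.0
finger_force: 0.0
```

Emit:
{"api": "servo_tool", "payload": {
  "steps": [
    [0,0,0,0,0,0.035,1],
    [0,0,0,0,0,0.07,1],
    [0,0,0,0,0,0.105,1],
    [0,0,0,0,0,0.14,1],
    [0,0,0,0,0,0.175,1],
    [0,0,0,0,0,0.204,1],
    [0,0,0,0,0,0.204,1],
    [0,0,0,0,0,0.204,1]
  ]
}}

```text
t: 1.48
eef_pos: [0.5749, 0.0, 0.3052]
tcp_rot: [-3.141, 0.001, 0.088]
contact_force: [-0.8, 0.2, -0.2]
finger_gap: 0.999
finger_force: 0.0
```

Emit:
{"api": "servo_tool", "payload": {
  "steps": [
    [0,-0.07,0,0,0,0,1],
    [0,-0.14,0,0,0,0,1],
    [0,-0.2,0,0,0,0,1],
    [0,-0.2,0,0,0,0,1]
  ]
}}

```text
t: 1.82
eef_pos: [0.5656, 0.1046, 0.3054]
tcp_rot: [-3.138, 0.0, 0.093]
contact_force: [0.3, -0.7, -0.2]
finger_gap: 1.003
finger_force: 0.0
```

```bash
python3 - <<'E'
from h import *
s=sense();print(s['eef_pos'],s['tcp_rot'])
im=cams.camera('wrist');cv2.imwrite('pics/w1.png',im)
for c in ('purple','green','yellow','orange','blue'): print(c,blobs(im,c,30,smin=50)[1])
for n in('scene','side'):cv2.imwrite(f'pics/{n}1.png',cams.camera(n))
E
```

```text
[0.56557269 0.10458825 0.30544438] [-3.13779603e+00  2.15083435e-04  9.26434651e-02]
purple [([269.4, 148.5], [264, 131, 12, 37, 403])]
green [([413.5, 148.4], [403, 142, 21, 14, 260]), ([124.5, 239.6], [116, 223, 18, 36, 240]), ([17.6, 244.3], [0, 227, 39, 35, 1086]), ([70.5, 272.5], [54, 260, 34, 23, 546])]
yellow [([498.9, 149.0], [487, 142, 24, 16, 301]), ([92.3, 330.4], [77, 299, 39, 63, 1040]), ([465.9, 330.6], [443, 299, 39, 63, 1055]), ([421.8, 387.3], [253, 377, 307, 20, 3374])]
orange [([42.3, 129.4], [7, 102, 68, 56, 2806]), ([95.8, 120.8], [80, 107, 25, 27, 132]), ([95.5, 146.4], [89, 139, 11, 14, 45]), ([254.1, 219.0], [237, 208, 34, 24, 628]), ([252.9, 292.3], [238, 274, 35, 36, 930])]
blue [([8.0, 131.5], [0, 115, 20, 31, 474])]
```

View pics/w1.png

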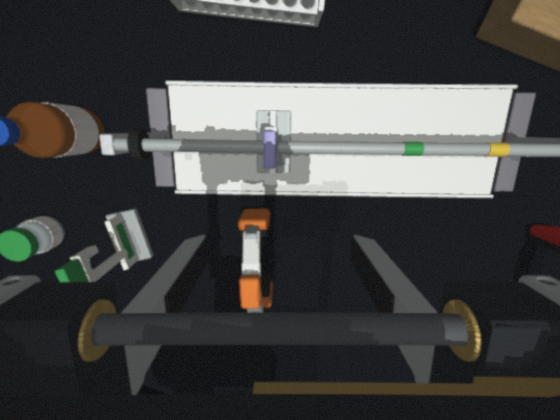

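The wrist view shows the bar from the collar (140,143) to the yellow band (499,149), with the green band at (413,148) and the purple tab at (269,148). The orange pair is at (254,255) with its cups along the image's vertical, and the green marker's tab is at (70,272).

```bash
python3 - <<'E'
from h import *
S=cam('scene');D=cam('side')
s={'eef_pos':np.array([0.56557,0.10459,0.30544]),'tcp_rot':np.array([-3.1378,.0002,.09264])}
W=cam('wrist',s)
P={'yellow':((271.1,272.6),(327.9,200.7),(498.9,149)),'green':((298.7,254.4),(309.2,189.6),(413.5,148.4))}
for n in('scene','side'):
    im=cv2.imread(f'pics/{n}1.png')
    for c in('purple','orange','green','yellow','blue'): print(n,c,[b for b in blobs(im,c,smin=40)[1] if 200<b[0][0]<420 and b[0][1]>120])
for k,(a,b,w) in P.items():
    X,e=tri((S,a),(D,b),(W,w)); print(k,X.round(4),round(e,4),'wrist@.15',plane(W,w,.15).round(4))
print('ptab top',plane(W,(269.4,148.5),.19).round(4))
print('purple ext',[plane(W,u,.198).round(4) for u in((269.5,131),(269.5,168))])
print('gtab',plane(W,(70.5,272.5),.155).round(4),'collar', plane(W,(148,144),.15).round(4), 'postend',plane(W,(101,143),.158).round(4))
for a in [(254.1,219),(252.9,292.3)]: print('or cups',plane(W,a,.068).round(4))
im=cv2.imread('pics/w1.png');g=cv2.cvtColor(im,cv2.COLOR_BGR2GRAY)
# bar edges per column
for u in (200,230,330,360,440,460,530):
    col=g[125:170,u].astype(int); print(u,col.tolist())
E
```

```text
scene purple [([344.2, 217.9], [339, 212, 11, 12, 46])]
scene orange [([307.6, 179.5], [302, 173, 12, 15, 109]), ([290.6, 185.9], [288, 179, 9, 16, 72]), ([415.0, 191.2], [403, 180, 25, 22, 382]), ([407.3, 208.9], [399, 200, 20, 13, 53]), ([320.6, 212.5], [314, 202, 15, 21, 193])]
scene green [([396.4, 148.4], [389, 142, 16, 14, 181]), ([371.9, 151.1], [368, 147, 8, 9, 38]), ([362.2, 172.9], [355, 167, 15, 12, 62]), ([298.6, 254.5], [295, 251, 8, 8, 41])]
scene yellow [([359.0, 152.8], [357, 151, 4, 5, 12]), ([271.0, 272.7], [267, 269, 9, 9, 44])]
scene blue [([343.7, 221.9], [339, 218, 11, 9, 36]), ([339.0, 241.9], [333, 236, 11, 12, 25])]
side purple [([281.3, 165.1], [277, 160, 9, 11, 55]), ([280.1, 193.2], [277, 191, 7, 5, 16])]
side orange [([236.8, 156.7], [229, 149, 17, 16, 206]), ([238.0, 175.1], [231, 172, 15, 6, 52]), ([237.5, 189.9], [231, 185, 14, 11, 100]), ([255.2, 207.2], [252, 199, 6, 18, 70]), ([224.8, 220.9], [220, 211, 11, 20, 159])]
side green [([208.5, 162.5], [205, 158, 8, 10, 68]), ([211.9, 188.1], [207, 183, 11, 11, 51]), ([309.5, 189.6], [307, 187, 6, 7, 24])
[... 1387 characters left out ...]
32, 232, 233, 232, 232, 232, 232, 232, 232]
440 [229, 229, 228, 228, 229, 230, 229, 229, 224, 206, 161, 143, 141, 141, 140, 141, 143, 135, 128, 139, 153, 164, 172, 180, 181, 176, 169, 163, 152, 141, 158, 197, 215, 226, 229, 230, 230, 229, 230, 229, 230, 230, 230, 230, 230]
460 [229, 228, 228, 228, 228, 229, 228, 228, 225, 206, 159, 143, 139, 141, 139, 141, 139, 132, 124, 135, 151, 161, 169, 174, 178, 177, 172, 163, 154, 143, 155, 205, 226, 229, 229, 229, 229, 229, 229, 229, 229, 229, 229, 229, 229]
530 [33, 32, 28, 25, 25, 26, 30, 26, 29, 30, 30, 41, 63, 79, 79, 80, 82, 81, 96, 117, 139, 152, 162, 168, 171, 171, 170, 165, 159, 144, 125, 92, 51, 28, 29, 30, 26, 30, 33, 28, 29, 30, 27, 29, 29]
```

```bash
cat >> h.py <<'E'
def to(X,yaw=None,s=None):
    """shift (units of 0.5 m) and turn about tool z (units of pi) to world TCP X"""
    s=s or sense(); M=R.from_euler('xyz',s['tcp_rot']).as_matrix()
    d=M.T@(np.asarray(X)-s['eef_pos'])/.5
    r=0 if yaw is None else -((yaw-s['tcp_rot'][2]+np.pi)%(2*np.pi)-np.pi)/np.pi
    return d.round(4),round(r,4)
Y0=np.array([.6397,-.1277]);ps=.0816
def rail(y,x=0,z=0): # rail coords m -> world
    return np.array([*(Y0+(y+.150)*np.array([-np.sin(ps),np.cos(ps)])+x*np.array([np.cos(ps),np.sin(ps)])),z])
E
python3 - <<'E'
from h import *
s=sense();print(s['t'],s['eef_pos'],s['tcp_rot'])
s0={'eef_pos':np.array([0.56557,0.10459,0.30544]),'tcp_rot':np.array([-3.1378,.0002,.09264])}
W=cam('wrist',s0)
for uv in((215,146.1),(345,147.8),(460,149.2)): print(plane(W,uv,.15).round(4))
print(rail(.0985),rail(.233), to([.6195,.1200,.29],ps))
E
```

```text
1.9667 [0.56644445 0.09947757 0.30537883] [3.14068740e+00 7.69778355e-05 8.76960413e-02]
[0.6142 0.1823 0.15  ]
[0.6259 0.0378 0.15  ]
[ 0.6358 -0.0885  0.15  ]
[0.6194449  0.11997313 0.        ] [0.60848187 0.25402559 0.        ] (array([ 0.1093, -0.0316,  0.0307]), np.float64(0.0019))
```

Emit:
{"api": "servo_tool", "payload": {
  "steps": [
    [0.06,-0.016,0.03,0,0,0.002,0.2],
    [0.109,-0.032,0.08,0,0,0.002,0],
    [0.109,-0.032,0.13,0,0,0.002,0],
    [0.109,-0.032,0.16,0,0,0.002,0],
    [0.109,-0.032,0.18,0,0,0.002,0],
    [0.109,-0.032,0.18,0,0,0.002,0],
    [0.109,-0.032,0.18,0,0,0.002,0],
    [0.109,-0.032,0.18,0,0,0.002,0]
  ]
}}

```text
t: 2.63
eef_pos: [0.6202, 0.1196, 0.2171]
tcp_rot: [3.141, -0.003, 0.079]
contact_force: [0.7, 0.3, 0.9]
finger_gap: 0.506
finger_force: 0.0
```

```bash
python3 - <<'E'
from h import *
s=sense();print(s['eef_pos'],s['tcp_rot'],s['contact_force']); print(to([.6195,.1200,.171],ps))
W=cam('wrist');im=cams.camera('wrist');print(blobs(im,'purple',30,smin=40)[1], [plane(W,b[0],.195) for b in blobs(im,'purple',30,smin=40)[1]])
E
```

```text
[0.62023945 0.11964828 0.21706458] [ 3.14144536e+00 -2.80439032e-03  7.87764970e-02] [0.69328027 0.27055606 0.91527734]
(array([-0.0017, -0.0008,  0.0921]), np.float64(-0.0009))
[([278.9, 233.2], [271, 205, 17, 55, 635])] [array([0.62200562, 0.12044654, 0.195     ])]
```

Emit:
{"api": "servo_tool", "payload": {
  "steps": [
    [0,0,0.03,0,0,0,0],
    [0,0,0.06,0,0,0,0],
    [0,0,0.08,0,0,0,0],
    [0,0,0.092,0,0,0,0],
    [0,0,0.092,0,0,0,-0.4],
    [0,0,0.092,0,0,0,-1],
    [0,0,0.092,0,0,0,-1],
    [0,0,0.092,0,0,0,-1]
  ]
}}

```text
t: 3.35
eef_pos: [0.62, 0.1203, 0.1705]
tcp_rot: [3.142, -0.002, 0.079]
contact_force: [0.1, 1.0, 0.0]
finger_gap: 0.252
finger_force: 0.0
```

Emit:
{"api": "servo_tool", "payload": {
  "steps": [
    [0,0,0,0,0,0,-1],
    [0,0,0,0,0,0,-1],
    [0,0,0,0,0,0,-1],
    [0,0,0,0,0,0,-1]
  ]
}}

```text
t: 3.68
eef_pos: [0.6198, 0.12, 0.1701]
tcp_rot: [3.141, -0.001, 0.079]
contact_force: [0.6, -0.6, 2.6]
finger_gap: 0.127
finger_force: 30.0
```

Emit:
{"api": "servo_tool", "payload": {
  "steps": [
    [0,-0.02,0,0,0,0,-1],
    [0,-0.05,0,0,0,0,-1],
    [0,-0.085,0,0,0,0,-1],
    [-0.001,-0.12,0,0,0,0,-1],
    [-0.001,-0.155,0,0,0,0,-1],
    [-0.001,-0.19,0,0,0,0,-1],
    [-0.001,-0.215,0,0,0,0,-1],
    [-0.001,-0.23,0,0,0,0,-1]
  ]
}}

```text
t: 4.35
eef_pos: [0.6105, 0.2355, 0.1701]
tcp_rot: [3.14, -0.002, 0.081]
contact_force: [0.8, -4.0, 3.2]
finger_gap: 0.128
finger_force: 30.0
```

Emit:
{"api": "servo_tool", "payload": {
  "steps": [
    [0,0,0,0,0,0,-1],
    [0,-0.005,0,0,0,0,-1],
    [0,-0.01,0,0,0,0,-1],
    [0,-0.015,0,0,0,0,-1],
    [0,-0.02,0,0,0,0,-1],
    [0,-0.02,0,0,0,0,-1],
    [0,-0.02,0,0,0,0,-1]
  ]
}}

```text
t: 4.93
eef_pos: [0.6099, 0.2432, 0.1701]
tcp_rot: [3.14, -0.002, 0.078]
contact_force: [2.1, -4.7, 5.2]
finger_gap: 0.128
finger_force: 30.0
```

```bash
python3 - <<'E'
from h import *
s=sense();print(s['eef_pos'],s['tcp_rot'],s['contact_force'],s['ft_torque']); print(rail(.233), to([*rail(.233)[:2],.171]))
E
```

```text
[0.6099204  0.24316531 0.1700912 ] [ 3.13964152e+00 -1.78246152e-03  7.84881745e-02] [ 2.10667144 -4.68416544  5.16459014] [-0.94099115 -0.42203827  0.03039924]
[0.60848187 0.25402559 0.        ] (array([-0.0012, -0.0219, -0.0019]), 0)
```

Emit:
{"api": "servo_tool", "payload": {
  "steps": [
    [0,-0.004,0,0,0,0,-1],
    [0,-0.008,0,0,0,0,-1],
    [0,-0.012,0,0,0,0,-1],
    [0,-0.014,0,0,0,0,-1],
    [0,-0.014,0,0,0,0,-1],
    [0,-0.014,0,0,0,0,-1]
  ]
}}

```text
t: 5.43
eef_pos: [0.6093, 0.2501, 0.17]
tcp_rot: [3.14, -0.002, 0.079]
contact_force: [1.4, -4.3, 6.0]
finger_gap: 0.127
finger_force: 30.0
```

Emit:
{"api": "servo_tool", "payload": {
  "steps": [
    [0,-0.002,0,0,0,0,-1],
    [0,-0.004,0,0,0,0,-1],
    [0,-0.004,0,0,0,0,-1],
    [0,-0.004,0,0,0,0,-1]
  ]
}}

```text
t: 5.77
eef_pos: [0.6092, 0.2519, 0.1701]
tcp_rot: [3.139, -0.002, 0.078]
contact_force: [2.6, -5.4, 4.7]
finger_gap: 0.13
finger_force: 30.0
```

Emit:
{"api": "servo_tool", "payload": {
  "steps": [
    [0,-0.002,0,0,0,0,-1],
    [0,-0.004,0,0,0,0,-1],
    [0,-0.004,0,0,0,0,-1],
    [0,-0.004,0,0,0,0,-1]
  ]
}}

```text
t: 6.1
eef_pos: [0.6091, 0.2539, 0.1701]
tcp_rot: [3.139, -0.002, 0.078]
contact_force: [3.2, -4.6, 5.6]
finger_gap: 0.126
finger_force: 30.0
```

Emit:
{"api": "servo_tool", "payload": {
  "steps": [
    [0,-0.002,0,0,0,0,-1],
    [0,-0.004,0,0,0,0,-1],
    [0,-0.004,0,0,0,0,-1],
    [0,-0.004,0,0,0,0,-1]
  ]
}}

```text
t: 6.43
eef_pos: [0.609, 0.254, 0.1701]
tcp_rot: [3.136, -0.001, 0.078]
contact_force: [2.8, -8.0, 5.4]
finger_gap: 0.126
finger_force: 30.0
```

Emit:
{"api": "servo_tool", "payload": {
  "steps": [
    [0,-0.002,0,0,0,0,-1],
    [0,-0.003,0,0,0,0,-1],
    [0,-0.003,0,0,0,0,-1]
  ]
}}

```text
t: 6.68
eef_pos: [0.609, 0.254, 0.1701]
tcp_rot: [3.133, -0.001, 0.078]
contact_force: [3.1, -11.4, 6.1]
finger_gap: 0.126
finger_force: 30.0
```

Emit:
{"api": "servo_tool", "payload": {
  "steps": [
    [0,0.003,0,0,0,0,-1],
    [0,0.003,0,0,0,0,-0.4],
    [0,0.003,0,0,0,0,-0.2],
    [0,0.003,0,0,0,0,-0.2],
    [0,0.003,0,0,0,0,-0.2],
    [0,0.003,0,0,0,0,-0.2]
  ]
}}

```text
t: 7.18
eef_pos: [0.6071, 0.2583, 0.1687]
tcp_rot: [-3.141, 0.002, 0.08]
contact_force: [-0.1, -0.2, -0.1]
finger_gap: 0.397
finger_force: 0.0
```

Emit:
{"api": "servo_tool", "payload": {
  "steps": [
    [0,0,-0.02,0,0,0,-0.2],
    [0,0,-0.06,0,0,0,-0.2],
    [0,0,-0.12,0,0,0,0],
    [0,0,-0.2,0,0,0,0],
    [0,0,-0.28,0,0,0,0],
    [0,0,-0.28,0,0,0,0],
    [0,0,-0.28,0,0,0,0]
  ]
}}

```text
t: 7.77
eef_pos: [0.6091, 0.2586, 0.3135]
tcp_rot: [-3.14, -0.007, 0.08]
contact_force: [-0.2, 0.4, -0.7]
finger_gap: 0.499
finger_force: 0.0
```

```bash
python3 - <<'E'
from h import *
s=sense();print(s['t'],s['eef_pos'],s['tcp_rot'])
im=cams.camera('wrist');cv2.imwrite('pics/w2.png',im)
for c in ('purple','green','orange'): print(c,blobs(im,c,30,smin=50)[1])
for n in('scene','side'):cv2.imwrite(f'pics/{n}2.png',cams.camera(n))
E
```

```text
7.7667 [0.60907752 0.2585685  0.31350132] [-3.13960744 -0.0070583   0.07985376]
purple [([283.3, 200.5], [278, 184, 12, 36, 293])]
green [([535.1, 194.8], [525, 189, 21, 13, 233]), ([123.7, 274.7], [107, 263, 36, 26, 636])]
orange [([196.3, 162.3], [182, 148, 21, 34, 59]), ([166.7, 174.0], [135, 151, 56, 51, 1712]), ([351.2, 250.2], [336, 239, 29, 25, 449])]
```

View pics/w2.png

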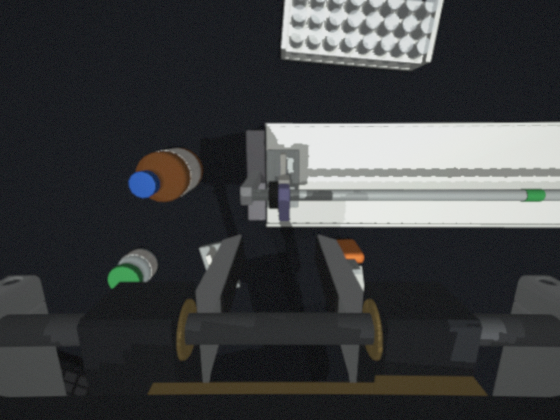

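The purple tab at (283,200) now touches the black collar at (272,195). Next is the orange pair.

```bash
python3 - <<'E'
from h import *
for n in('scene','side'):
    im=cv2.imread(f'pics/{n}2.png')
    for c in('red','orange','green','blue','purple'): print(n,c,[b for b in blobs(im,c,smin=60)[1] if b[0][0]>150 and b[0][1]>120])
print(to([.445,.133,.30],ps))
E
```

```text
scene red [([164.2, 256.7], [154, 246, 19, 21, 222]), ([183.2, 291.4], [174, 282, 19, 19, 225]), ([164.9, 331.7], [158, 326, 14, 13, 135])]
scene orange [([309.1, 179.4], [302, 172, 15, 16, 144]), ([290.5, 185.8], [288, 179, 9, 16, 77]), ([415.1, 191.0], [404, 180, 24, 22, 371]), ([320.5, 212.6], [314, 202, 15, 21, 194]), ([407.1, 209.4], [400, 203, 17, 10, 44])]
scene green [([362.4, 173.0], [355, 167, 15, 12, 53]), ([298.5, 254.2], [295, 251, 8, 8, 36])]
scene blue [([420.7, 178.8], [415, 174, 13, 11, 108])]
scene purple [([380.0, 195.5], [375, 190, 11, 12, 65])]
side red [([393.2, 253.1], [389, 248, 10, 11, 83]), ([329.3, 261.3], [322, 255, 16, 14, 140]), ([345.8, 277.1], [337, 267, 14, 22, 110]), ([311.0, 296.2], [305, 284, 14, 25, 247]), ([339.3, 350.2], [337, 348, 6, 5, 20])]
side orange [([236.7, 156.6], [229, 149, 16, 16, 202]), ([238.1, 175.2], [231, 172, 15, 6, 47]), ([237.5, 190.0], [231, 185, 14, 11, 98]), ([255.2, 207.3], [252, 199, 6, 18, 69]), ([224.8, 220.9], [220, 211, 11, 20, 162]), ([557.1, 369.1], [554, 365, 6, 9, 19])]
side green [([208.5, 162.4], [205, 158, 8, 10, 66]), ([193.4, 167.2], [188, 163, 12, 10, 95]), ([212.2, 187.9], [207, 184, 11, 9, 38]), ([309.4, 189.6], [307, 188, 6, 5, 19])]
side blue [([236.1, 145.0], [233, 142, 8, 7, 45]), ([259.0, 151.9], [256, 148, 8, 9, 17])]
side purple [([258.6, 152.3], [255, 148, 9, 9, 40]), ([261.9, 177.2], [259, 176, 6, 4, 12])]
(array([-0.343 ,  0.2228,  0.0171]), np.float64(-0.0006))
```

Emit:
{"api": "servo_tool", "payload": {
  "steps": [
    [-0.06,0.04,0,0,0,0,0],
    [-0.13,0.085,0,0,0,0,0],
    [-0.2,0.13,0,0,0,0,0],
    [-0.265,0.175,0,0,0,0,0],
    [-0.32,0.21,0.01,0,0,0,0],
    [-0.343,0.223,0.02,0,0,0,0],
    [-0.343,0.223,0.02,0,0,0,0],
    [-0.343,0.223,0.02,0,0,0,0]
  ]
}}

```text
t: 8.58
eef_pos: [0.4452, 0.1329, 0.2986]
tcp_rot: [-3.141, 0.001, 0.079]
contact_force: [0.0, -0.6, 0.5]
finger_gap: 0.501
finger_force: 0.0
```

```bash
python3 - <<'E'
from h import *
S=cam('scene');D=cam('side')
X,e=tri((S,(309.1,179.4)),(D,(237.5,190))); print(X,e)
s=sense();print(s['t'],s['eef_pos'],s['tcp_rot'])
W=cam('wrist');im=cams.camera('wrist');cv2.imwrite('pics/w3.png',im)
m,B=blobs(im,'orange',60,smin=70)
n,l,st,ce=cv2.connectedComponentsWithStats(m)
for i in range(1,n):
    if st[i,4]>60:
        pts=np.argwhere(l==i)[:,::-1].astype(np.float32); r=cv2.minAreaRect(pts); print(ce[i].round(1),st[i,4],[np.round(v,1) for v in r])
        print('  ',[plane(W,p,.148).round(4).tolist()[:2] for p in cv2.boxPoints(r)], plane(W,ce[i],.145).round(4),plane(W,ce[i],.068).round(4))
E
```

```text
[0.43158174 0.1287054  0.14387934] 0.0006901542879139479
8.5833 [0.44519959 0.13292994 0.29859678] [-3.14122865e+00  1.31351797e-03  7.86405264e-02]
[47.1 31.7] 3456 [array([44.5, 32. ]), array([73., 64.]), np.float64(0.0)]
   [[0.5587, 0.4167], [0.615, 0.4066], [0.6216, 0.3384], [0.5654, 0.3447]] [0.5921 0.3763 0.145 ] [0.6087 0.4314 0.068 ]
[105.7  54.6] 231 [array([103.1,  50.4]), array([19.3, 48.5]), np.float64(8.3)]
   [[0.5578, 0.3366], [0.6019, 0.3254], [0.6011, 0.3071], [0.5569, 0.3176]] [0.5768 0.3209 0.145 ] [0.5898 0.3631 0.068 ]
[278.1 143.4] 404 [array([278. , 144.6]), array([15.9, 34.2]), np.float64(87.6)]
   [[0.5085, 0.159], [0.5129, 0.122], [0.4961, 0.1197], [0.4915, 0.1572]] [0.5035 0.1394 0.145 ] [0.4995 0.1395 0.068 ]
[279.7 206.3] 863 [array([279.6, 206.3]), array([37.1, 23.9]), np.float64(87.8)]
   [[0.4528, 0.1482], [0.456, 0.1212], [0.4118, 0.1155], [0.4084, 0.1435]] [0.4318 0.132  0.145 ] [0.4112 0.1303 0.068 ]
[269.1 235.9] 97 [array([269. , 235.5]), array([13.,  8.]), np.float64(90.0)]
   [[0.4034, 0.1472], [0.4042, 0.1377], [0.3877, 0.1365], [0.3869, 0.1461]] [0.394  0.1417 0.145 ] [0.3645 0.1423 0.068 ]
[293.3 235. ] 103 [array([293., 235.]), array([14.,  8.]), np.float64(90.0)]
   [[0.4069, 0.1189], [0.4077, 0.1094], [0.39, 0.1077], [0.3892, 0.1173]] [0.3974 0.1128 0.145 ] [0.3688 0.1067 0.068 ]
```

View pics/w3.png

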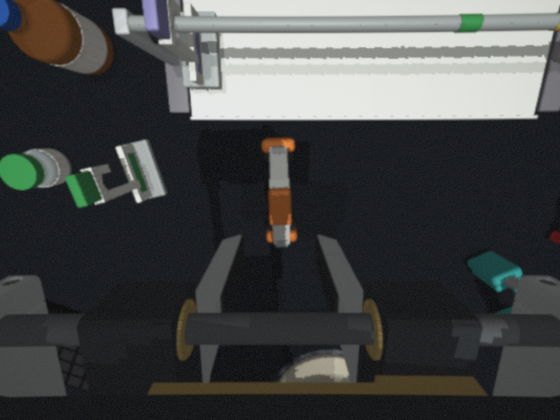

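The orange pad is at (280,206) in this view, with its cups at (278,144) and (281,236). That puts its centre at world (0.432,0.131) with yaw about 0.11. I see no blue pair in any view.

```bash
python3 - <<'E'
from h import *
print(to([.432,.131,.129],.11))
E
```

```text
(array([-0.0286,  0.0026,  0.3397]), np.float64(-0.0098))
```

Emit:
{"api": "servo_tool", "payload": {
  "steps": [
    [-0.0286,0.003,0.05,0,0,-0.01,0],
    [-0.0286,0.003,0.12,0,0,-0.01,0],
    [-0.0286,0.003,0.19,0,0,-0.01,0],
    [-0.0286,0.003,0.25,0,0,-0.01,0],
    [-0.0286,0.003,0.29,0,0,-0.01,0],
    [-0.0286,0.003,0.32,0,0,-0.01,0],
    [-0.0286,0.003,0.339,0,0,-0.01,0],
    [-0.0286,0.003,0.339,0,0,-0.01,0]
  ]
}}

```text
t: 9.3
eef_pos: [0.4312, 0.1308, 0.1276]
tcp_rot: [-3.142, 0.005, 0.111]
contact_force: [-0.1, -0.0, 0.7]
finger_gap: 0.499
finger_force: 0.0
```

Emit:
{"api": "servo_tool", "payload": {
  "steps": [
    [0,0,0,0,0,0,0],
    [0,0,0,0,0,0,-0.4],
    [0,0,0,0,0,0,-1],
    [0,0,0,0,0,0,-1],
    [0,0,0,0,0,0,-1],
    [0,0,0,0,0,0,-1]
  ]
}}

```text
t: 9.8
eef_pos: [0.4324, 0.1305, 0.1308]
tcp_rot: [-3.141, -0.002, 0.111]
contact_force: [-0.3, 0.8, 1.7]
finger_gap: 0.272
finger_force: 30.0
```

Emit:
{"api": "servo_tool", "payload": {
  "steps": [
    [0,0,-0.02,0,0,0,-1],
    [0,0,-0.06,0,0,0,-1],
    [0,0,-0.12,0,0,0,-1],
    [0,0,-0.18,0,0,0,-1],
    [0,0,-0.25,0,0,0,-1],
    [0,0,-0.31,0,0,0,-1],
    [0,0,-0.36,0,0,0,-1],
    [0,0,-0.38,0,0,0,-1]
  ]
}}

```text
t: 10.47
eef_pos: [0.433, 0.1305, 0.3236]
tcp_rot: [-3.141, -0.006, 0.111]
contact_force: [0.1, 0.8, 0.0]
finger_gap: 0.276
finger_force: 30.0
```

Emit:
{"api": "servo_tool", "payload": {
  "steps": [
    [0,0,0,0,0,0,-1],
    [0,0,0,0,0,0,-1],
    [0,0,0,0,0,0,-1]
  ]
}}

```text
t: 10.72
eef_pos: [0.4306, 0.1302, 0.3179]
tcp_rot: [3.141, 0.004, 0.111]
contact_force: [-0.1, 0.9, -1.7]
finger_gap: 0.271
finger_force: 30.0
```

```bash
python3 - <<'E'
from h import *
s=sense();print(s['t'],s['eef_pos'],s['tcp_rot'],s['finger_gap'])
print(rail(.14),to([*rail(.14)[:2],.325],ps))
im=cams.camera('wrist');cv2.imwrite('pics/w4.png',im)
cv2.imwrite('pics/side4.png',cams.camera('side'))
E
```

```text
10.7167 [0.43055571 0.13016833 0.3179326 ] [3.14140712 0.00383455 0.1106934 ] 0.2710222699508096
[0.61606225 0.16133504 0.        ] (array([ 0.3756, -0.021 , -0.0156]), np.float64(0.0093))
```

Emit:
{"api": "servo_tool", "payload": {
  "steps": [
    [0.03,-0.002,-0.01,0,0,0.003,-1],
    [0.08,-0.005,-0.015,0,0,0.006,-1],
    [0.14,-0.008,-0.015,0,0,0.009,-1],
    [0.21,-0.012,-0.015,0,0,0.009,-1],
    [0.28,-0.016,-0.015,0,0,0.009,-1],
    [0.33,-0.019,-0.015,0,0,0.009,-1],
    [0.365,-0.021,-0.015,0,0,0.009,-1],
    [0.3755,-0.021,-0.015,0,0,0.009,-1]
  ]
}}

```text
t: 11.48
eef_pos: [0.6195, 0.1618, 0.3241]
tcp_rot: [3.141, 0.003, 0.082]
contact_force: [0.2, -0.2, -2.6]
finger_gap: 0.269
finger_force: 30.0
```

Emit:
{"api": "servo_tool", "payload": {
  "steps": [
    [0,0,0,0,0,0,-1],
    [0,0,0,0,0,0,-1],
    [0,0,0,0,0,0,-1],
    [0,0,0,0,0,0,-1]
  ]
}}

```text
t: 11.82
eef_pos: [0.6158, 0.1615, 0.3281]
tcp_rot: [-3.142, -0.0, 0.083]
contact_force: [-0.2, 0.0, -0.9]
finger_gap: 0.274
finger_force: 30.0
```

```bash
python3 - <<'E'
from h import *
s=sense();print(s['t'],s['eef_pos'],s['tcp_rot'],s['finger_gap'])
print(rail(.14),to([*rail(.14)[:2],.1655],ps))
im=cams.camera('wrist');cv2.imwrite('pics/w4.png',im)
cv2.imwrite('pics/side4.png',cams.camera('side'))
W=cam('wrist');m,B=blobs(im,'orange',60,smin=70)
for b in B: print(b,plane(W,b[0],s['eef_pos'][2]+.015))
E
```

```text
11.8167 [0.61584386 0.16148341 0.32813741] [-3.14157194e+00 -1.15889707e-04  8.26848916e-02] 0.27440345501863256
[0.61606225 0.16133504 0.        ] (array([4.000e-04, 3.000e-04, 3.253e-01]), np.float64(0.0003))
([278.0, 138.9], [251, 130, 55, 24, 855]) [0.68552325 0.16834225 0.34313741]
([100.1, 171.1], [69, 147, 58, 51, 1958]) [0.65970721 0.26524523 0.34313741]
([141.0, 161.5], [127, 146, 20, 37, 118]) [0.66698608 0.2426209  0.34313741]
([278.9, 257.1], [255, 220, 49, 78, 3207]) [0.61618315 0.16207152 0.34313741]
```

View pics/w4.png

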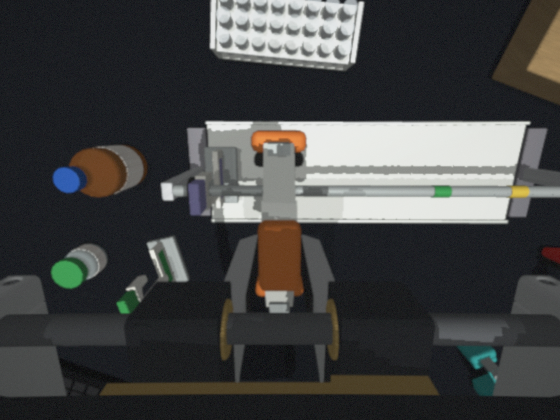

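The orange pair is held straight at the pad (279,257), above the bar. Lowering it.

Emit:
{"api": "servo_tool", "payload": {
  "steps": [
    [0,0,0.03,0,0,0,-1],
    [0,0,0.08,0,0,0,-1],
    [0,0,0.14,0,0,0,-1],
    [0,0,0.2,0,0,0,-1],
    [0,0,0.25,0,0,0,-1],
    [0,0,0.285,0,0,0,-1],
    [0,0,0.3,0,0,0,-1],
    [0,0,0.305,0,0,0,-1]
  ]
}}

```text
t: 12.58
eef_pos: [0.6159, 0.1614, 0.1738]
tcp_rot: [3.141, 0.003, 0.083]
contact_force: [0.8, 0.6, -2.5]
finger_gap: 0.275
finger_force: 30.0
```

Emit:
{"api": "servo_tool", "payload": {
  "steps": [
    [0,0,0.003,0,0,0,-1],
    [0,0,0.008,0,0,0,-1],
    [0,0,0.013,0,0,0,-1],
    [0,0,0.018,0,0,0,-1],
    [0,0,0.02,0,0,0,-1],
    [0,0,0.02,0,0,0,-1],
    [0,0,0.02,0,0,0,-1]
  ]
}}

```text
t: 13.17
eef_pos: [0.6172, 0.1616, 0.1651]
tcp_rot: [-3.142, -0.0, 0.082]
contact_force: [0.1, -0.5, -1.4]
finger_gap: 0.276
finger_force: 30.0
```

Emit:
{"api": "servo_tool", "payload": {
  "steps": [
    [0,0,0.002,0,0,0,-1],
    [0,0,0.004,0,0,0,-1],
    [0,0,0.004,0,0,0,-1],
    [0,0,0.004,0,0,0,-1]
  ]
}}

```text
t: 13.5
eef_pos: [0.6179, 0.1617, 0.1645]
tcp_rot: [-3.141, -0.003, 0.083]
contact_force: [-1.5, 0.5, 5.8]
finger_gap: 0.276
finger_force: 30.0
```

Emit:
{"api": "servo_tool", "payload": {
  "steps": [
    [0,0,-0.002,0,0,0,-0.8],
    [0,0,-0.002,0,0,0,-0.4],
    [0,0,-0.002,0,0,0,-0.1],
    [0,0,-0.002,0,0,0,-0.1],
    [0,0,-0.002,0,0,0,-0.1],
    [0,0,-0.002,0,0,0,-0.1]
  ]
}}

```text
t: 14.0
eef_pos: [0.617, 0.1616, 0.1637]
tcp_rot: [-3.142, 0.0, 0.083]
contact_force: [0.6, 0.9, 0.3]
finger_gap: 0.445
finger_force: 0.0
```

Emit:
{"api": "servo_tool", "payload": {
  "steps": [
    [0,0,-0.02,0,0,0,-0.1],
    [0,0,-0.06,0,0,0,-0.1],
    [0,0,-0.12,0,0,0,0],
    [0,0,-0.2,0,0,0,0],
    [0,0,-0.26,0,0,0,0],
    [0,0,-0.28,0,0,0,0],
    [0,0,-0.28,0,0,0,0],
    [0,0,-0.28,0,0,0,0]
  ]
}}

```text
t: 14.67
eef_pos: [0.6169, 0.1615, 0.3037]
tcp_rot: [3.142, 0.0, 0.083]
contact_force: [0.3, 0.7, -1.1]
finger_gap: 0.503
finger_force: 0.0
```

```bash
python3 - <<'E'
from h import *
s=sense();print(s['t'],s['eef_pos'],s['tcp_rot'])
W=cam('wrist');im=cams.camera('wrist');cv2.imwrite('pics/w5.png',im)
for n in('scene','side'):cv2.imwrite(f'pics/{n}5.png',cams.camera(n))
for b in blobs(im,'orange',60,smin=70)[1]: print(b,plane(W,b[0],.18),plane(W,b[0],.10))
a=cv2.imread('pics/scene5.png')[180:300,250:410];b=cv2.imread('pics/side5.png')[130:250,220:380]
cv2.imwrite('pics/c5.png',cv2.resize(np.hstack([a,b]),None,fx=2.5,fy=2.5,interpolation=cv2.INTER_CUBIC))
D=cam('side')
for b in blobs(cv2.imread('pics/side5.png'),'red',60)[1]: print(b)
print(to([.465,-.345,.30],.02))
E
```

```text
14.6667 [0.61688554 0.16154848 0.3037021 ] [3.14155892e+00 7.64371371e-05 8.25755987e-02]
([278.3, 131.6], [261, 125, 36, 17, 417]) [0.68826632 0.16898134 0.18      ] [0.6872557  0.16923099 0.1       ]
([134.0, 163.9], [118, 147, 23, 40, 142]) [0.64388008 0.31316425 0.18      ] [0.63109823 0.35165122 0.1       ]
([89.1, 174.3], [56, 149, 62, 54, 2262]) [0.62919613 0.35918562 0.18      ] [0.61252009 0.40987747 0.1       ]
([278.8, 201.8], [267, 182, 25, 41, 973]) [0.61651712 0.16250999 0.18      ] [0.59647861 0.16104344 0.1       ]
([266.2, 231.4], [262, 223, 9, 16, 105]) [0.58217221 0.17345335 0.18      ] [0.55302542 0.17488898 0.1       ]
([291.7, 231.1], [288, 224, 9, 15, 111]) [0.58484941 0.14574933 0.18      ] [0.55641262 0.13983784 0.1       ]
([393.3, 253.0], [389, 249, 10, 10, 81])
([329.4, 261.2], [322, 256, 16, 12, 131])
([346.8, 278.3], [342, 269, 9, 20, 97])
([310.9, 296.2], [305, 284, 14, 25, 244])
(array([-0.3845,  0.9844,  0.0049]), np.float64(0.0199))
```

View pics/c5.png

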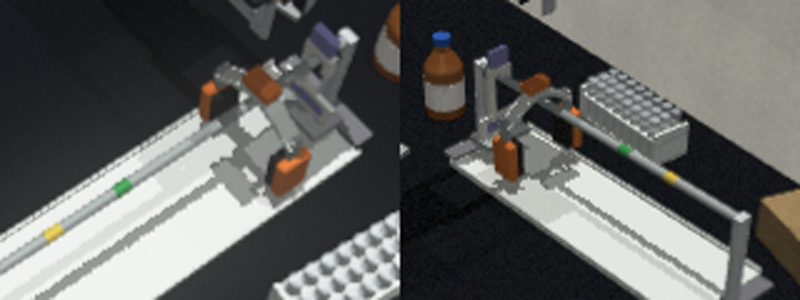

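The orange pair hangs straight on the bar. Now over to the red pair, distinct from the turquoise look-alike at scene (178,213): red is at scene (172,272) and side (328,280).

Emit:
{"api": "servo_tool", "payload": {
  "steps": [
    [-0.03,0.05,0,0,0,0.01,0],
    [-0.06,0.12,0,0,0,0.02,0],
    [-0.09,0.2,0,0,0,0.02,0],
    [-0.12,0.28,0,0,0,0.02,0],
    [-0.15,0.36,0,0,0,0.02,0],
    [-0.18,0.44,0,0,0,0.02,0],
    [-0.21,0.51,0,0,0,0.02,0],
    [-0.22,0.55,0,0,0,0.02,0]
  ]
}}

```text
t: 15.48
eef_pos: [0.5274, -0.1251, 0.3022]
tcp_rot: [3.141, 0.004, 0.017]
contact_force: [0.3, -0.1, -1.3]
finger_gap: 0.5
finger_force: 0.0
```

```bash
python3 - <<'E'
from h import *
s=sense();print(s['eef_pos'],s['tcp_rot'],to([.46,-.35,.30],.02))
E
```

```text
[ 0.52735763 -0.12507698  0.30224086] [3.14072474 0.0044558  0.01668489] (array([-0.1422,  0.4475,  0.0055]), np.float64(-0.0011))
```

Emit:
{"api": "servo_tool", "payload": {
  "steps": [
    [-0.02,0.06,0,0,0,0,0],
    [-0.04,0.13,0,0,0,0,0],
    [-0.07,0.21,0,0,0,0,0],
    [-0.1,0.29,0,0,0,0,0],
    [-0.12,0.37,0,0,0,0,0],
    [-0.14,0.43,0,0,0,0,0],
    [-0.142,0.4475,0,0,0,0,0],
    [-0.142,0.4475,0,0,0,0,0]
  ]
}}

```text
t: 16.15
eef_pos: [0.4625, -0.3486, 0.3016]
tcp_rot: [-3.139, 0.003, 0.016]
contact_force: [0.3, 0.6, -0.5]
finger_gap: 0.506
finger_force: 0.0
```

Emit:
{"api": "servo_tool", "payload": {
  "steps": [
    [0,0,0,0,0,0,0],
    [0,0,0,0,0,0,0],
    [0,0,0,0,0,0,0]
  ]
}}

```text
t: 16.4
eef_pos: [0.4641, -0.3448, 0.3039]
tcp_rot: [-3.141, -0.0, 0.022]
contact_force: [-0.5, 0.2, -0.4]
finger_gap: 0.503
finger_force: 0.0
```

```bash
python3 - <<'E'
from h import *
S=cam('scene');D=cam('side')
s=sense();print(s['t'],s['eef_pos'],s['tcp_rot'])
W=cam('wrist');im=cams.camera('wrist');cv2.imwrite('pics/w6.png',im)
m,B=blobs(im,'red',60,smin=70)
n,l,st,ce=cv2.connectedComponentsWithStats(m)
for i in range(1,n):
    if st[i,4]>60:
        r=cv2.minAreaRect(np.argwhere(l==i)[:,::-1].astype(np.float32)); print(ce[i].round(1),st[i,4],[np.round(v,1) for v in r])
        print('  ',[plane(W,p,.148).round(4).tolist()[:2] for p in cv2.boxPoints(r)], plane(W,ce[i],.148).round(4),plane(W,ce[i],.068).round(4))
        X,e=tri((D,(329.3,261.2)),(W,ce[i])); print('   tri w side pad',X.round(4),round(e,4))
E
```

```text
16.4 [ 0.46410812 -0.3447787   0.30388376] [-3.14062101e+00 -2.38019352e-05  2.18716195e-02]
[369.1  37. ] 855 [array([368.8,  37.2]), array([28.3, 36.1]), np.float64(45.0)]
   [[0.6264, -0.4082], [0.6491, -0.4314], [0.632, -0.4535], [0.6085, -0.4304]] [ 0.6295 -0.4312  0.148 ] [ 0.651  -0.4523  0.068 ]
   tri w side pad [ 0.5384 -0.3808  0.1591] 0.0941
[284.3 145.3] 395 [array([284.5, 146.5]), array([15., 33.]), np.float64(90.0)]
   [[0.5272, -0.3302], [0.528, -0.3668], [0.5116, -0.3675], [0.5108, -0.3304]] [ 0.5207 -0.3485  0.148 ] [ 0.5162 -0.3497  0.068 ]
   tri w side pad [ 0.5015 -0.3323  0.0931] 0.0234
[285.7 207.8] 817 [array([285.5, 208. ]), array([36., 23.]), np.float64(90.0)]
   [[0.4697, -0.3379], [0.4703, -0.3646], [0.4262, -0.3663], [0.4256, -0.3387]] [ 0.4485 -0.3521  0.148 ] [ 0.4267 -0.3542  0.068 ]
   tri w side pad [ 0.4472 -0.3526  0.142 ] 0.0005
[272.6 236.3] 107 [array([273., 236.]), array([14.,  8.]), np.float64(90.0)]
   [[0.4216, -0.3328], [0.4218, -0.3424], [0.4038, -0.3428], [0.4035, -0.333]] [ 0.4123 -0.3373  0.148 ] [ 0.3818 -0.3359  0.068 ]
   tri w side pad [ 0.4272 -0.351   0.1602] 0.0165
[296.5 236.6] 87 [array([296.5, 236.5]), array([13.,  7.]), np.float64(90.0)]
   [[0.421, -0.3617], [0.4212, -0.3702], [0.4044, -0.3708], [0.4042, -0.3623]] [ 0.4127 -0.3663  0.148 ] [ 0.3823 -0.3718  0.068 ]
   tri w side pad [ 0.4241 -0.369   0.1688] 0.0054
```

View pics/w6.png

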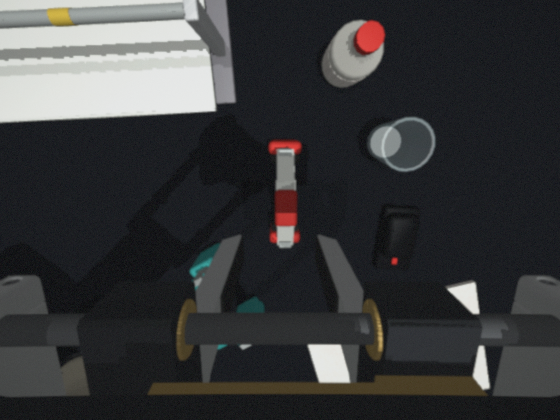

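The red pair is confirmed with its pad at (286,208) and cups at (284,145) and (285,237). Turquoise is at (205,260), clear of the fingers.

Emit:
{"api": "servo_tool", "payload": {
  "steps": [
    [-0.0325,0.014,0.05,0,0,-0.003,0],
    [-0.0325,0.014,0.12,0,0,-0.003,0],
    [-0.0325,0.014,0.19,0,0,-0.003,0],
    [-0.0325,0.014,0.25,0,0,-0.003,0],
    [-0.0325,0.014,0.3,0,0,-0.003,0],
    [-0.0325,0.014,0.33,0,0,-0.003,0],
    [-0.0325,0.014,0.347,0,0,-0.003,0],
    [-0.0325,0.014,0.347,0,0,-0.003,0]
  ]
}}

```text
t: 17.12
eef_pos: [0.4471, -0.3521, 0.1289]
tcp_rot: [-3.139, 0.002, 0.031]
contact_force: [-1.0, 0.5, 1.2]
finger_gap: 0.497
finger_force: 0.0
```

Emit:
{"api": "servo_tool", "payload": {
  "steps": [
    [0,0,0,0,0,0,0],
    [0,0,0,0,0,0,-0.4],
    [0,0,0,0,0,0,-1],
    [0,0,0,0,0,0,-1],
    [0,0,0,0,0,0,-1],
    [0,0,0,0,0,0,-1]
  ]
}}

```text
t: 17.62
eef_pos: [0.448, -0.3542, 0.1315]
tcp_rot: [3.141, -0.002, 0.029]
contact_force: [-0.1, 1.1, 4.8]
finger_gap: 0.276
finger_force: 30.0
```

Emit:
{"api": "servo_tool", "payload": {
  "steps": [
    [0,0,-0.02,0,0,0,-1],
    [0,0,-0.06,0,0,0,-1],
    [0,0,-0.12,0,0,0,-1],
    [0,0,-0.18,0,0,0,-1],
    [0,0,-0.25,0,0,0,-1],
    [0,0,-0.31,0,0,0,-1],
    [0,0,-0.36,0,0,0,-1],
    [0,0,-0.39,0,0,0,-1]
  ]
}}

```text
t: 18.28
eef_pos: [0.4479, -0.3546, 0.3293]
tcp_rot: [3.138, -0.003, 0.029]
contact_force: [-0.2, -0.2, -1.3]
finger_gap: 0.275
finger_force: 30.0
```

Emit:
{"api": "servo_tool", "payload": {
  "steps": [
    [0,0,0,0,0,0,-1],
    [0,0,0,0,0,0,-1],
    [0,0,0,0,0,0,-1]
  ]
}}

```text
t: 18.53
eef_pos: [0.4468, -0.3534, 0.324]
tcp_rot: [-3.14, 0.002, 0.029]
contact_force: [0.3, -0.4, -2.7]
finger_gap: 0.277
finger_force: 30.0
```

```bash
python3 - <<'E'
from h import *
s=sense();print(s['t'],s['eef_pos'],s['tcp_rot'],s['finger_gap'])
t=rail(.055,.001);print(t,to([*t[:2],.328],ps))
E
```

```text
18.5333 [ 0.44684884 -0.35342429  0.32398096] [-3.13957934e+00  1.96771408e-03  2.90900604e-02] 0.2766489734959698
[0.62398723 0.07669939 0.        ] (array([ 0.3791, -0.8496, -0.0071]), np.float64(-0.0167))
```

Emit:
{"api": "servo_tool", "payload": {
  "steps": [
    [0.02,-0.04,-0.01,0,0,0,-1],
    [0.05,-0.1,-0.01,0,0,-0.005,-1],
    [0.08,-0.17,-0.01,0,0,-0.01,-1],
    [0.12,-0.24,-0.01,0,0,-0.016,-1],
    [0.155,-0.31,-0.01,0,0,-0.016,-1],
    [0.19,-0.38,-0.01,0,0,-0.016,-1],
    [0.22,-0.44,-0.01,0,0,-0.016,-1],
    [0.23,-0.48,-0.01,0,0,-0.016,-1]
  ]
}}

```text
t: 19.2
eef_pos: [0.5562, -0.1071, 0.328]
tcp_rot: [-3.138, 0.003, 0.082]
contact_force: [0.2, -0.1, -2.0]
finger_gap: 0.275
finger_force: 30.0
```

```bash
python3 - <<'E'
from h import *
s=sense();print(s['t'],s['eef_pos'],s['tcp_rot'],s['finger_gap'])
t=rail(.055,.001);print(t,to([*t[:2],.328],ps))
E
```

```text
19.2 [ 0.55623335 -0.10709274  0.32800365] [-3.13834631e+00  2.56273774e-03  8.21641138e-02] 0.2746932505472671
[0.62398723 0.07669939 0.        ] (array([ 0.1652, -0.3552,  0.0007]), np.float64(0.0002))
```

Emit:
{"api": "servo_tool", "payload": {
  "steps": [
    [0.03,-0.06,0,0,0,0,-1],
    [0.065,-0.13,0,0,0,0,-1],
    [0.1,-0.2,0,0,0,0,-1],
    [0.13,-0.27,0,0,0,0,-1],
    [0.155,-0.32,0,0,0,0,-1],
    [0.166,-0.35,0,0,0,0,-1],
    [0.1665,-0.36,0,0,0,0,-1],
    [0.1665,-0.36,0,0,0,0,-1]
  ]
}}

```text
t: 19.87
eef_pos: [0.6234, 0.0757, 0.329]
tcp_rot: [3.141, 0.003, 0.081]
contact_force: [-0.9, -0.1, -2.5]
finger_gap: 0.273
finger_force: 30.0
```

Emit:
{"api": "servo_tool", "payload": {
  "steps": [
    [0,0,0,0,0,0,-1],
    [0,0,0,0,0,0,-1],
    [0,0,0,0,0,0,-1],
    [0,0,0,0,0,0,-1]
  ]
}}

```text
t: 20.2
eef_pos: [0.6239, 0.0738, 0.3309]
tcp_rot: [3.141, -0.0, 0.077]
contact_force: [-0.6, 0.5, -1.9]
finger_gap: 0.273
finger_force: 30.0
```

```bash
python3 - <<'E'
from h import *
s=sense();print(s['t'],s['eef_pos'],s['tcp_rot'],s['finger_gap'])
t=rail(.055,.001);print(t,to([*t[:2],.166],ps))
im=cams.camera('wrist');W=cam('wrist')
for b in blobs(im,'red',60,smin=70)[1]: print(b,plane(W,b[0],s['eef_pos'][2]+.017), plane(W,b[0],s['eef_pos'][2]-.063))
E
```

```text
20.2 [0.62393345 0.07384907 0.33085935] [ 3.14115652e+00 -4.59644134e-04  7.74079836e-02] 0.27279710827747455
[0.62398723 0.07669939 0.        ] (array([ 0.0004, -0.0058,  0.3297]), np.float64(-0.0013))
([278.1, 138.3], [251, 130, 55, 23, 842]) [0.69370388 0.08054518 0.34785935] [0.69102227 0.08070213 0.26785935]
([279.0, 256.4], [255, 219, 49, 78, 3203]) [0.62540782 0.07470166 0.34785935] [0.5887873  0.07195475 0.26785935]
```

Emit:
{"api": "servo_tool", "payload": {
  "steps": [
    [0,0,0.03,0,0,0,-1],
    [0,0,0.08,0,0,0,-1],
    [0,0,0.14,0,0,0,-1],
    [0,0,0.2,0,0,0,-1],
    [0,0,0.25,0,0,0,-1],
    [0,0,0.285,0,0,0,-1],
    [0,0,0.3,0,0,0,-1],
    [0,0,0.31,0,0,0,-1]
  ]
}}

```text
t: 20.92
eef_pos: [0.6237, 0.0748, 0.1745]
tcp_rot: [-3.142, 0.002, 0.079]
contact_force: [-0.4, 0.3, -2.6]
finger_gap: 0.275
finger_force: 30.0
```

Emit:
{"api": "servo_tool", "payload": {
  "steps": [
    [0,0,0.003,0,0,0,-1],
    [0,0,0.008,0,0,0,-1],
    [0,0,0.013,0,0,0,-1],
    [0,0,0.018,0,0,0,-1],
    [0,0,0.021,0,0,0,-1],
    [0,0,0.021,0,0,0,-1],
    [0,0,0.021,0,0,0,-1]
  ]
}}

```text
t: 21.5
eef_pos: [0.6243, 0.0753, 0.1653]
tcp_rot: [3.142, -0.001, 0.079]
contact_force: [0.0, -0.3, -2.3]
finger_gap: 0.269
finger_force: 30.0
```

Emit:
{"api": "servo_tool", "payload": {
  "steps": [
    [0,0,0.002,0,0,0,-1],
    [0,0,0.004,0,0,0,-1],
    [0,0,0.004,0,0,0,-1],
    [0,0,0.004,0,0,0,-1]
  ]
}}

```text
t: 21.83
eef_pos: [0.6246, 0.0753, 0.1649]
tcp_rot: [3.141, -0.002, 0.079]
contact_force: [-2.2, 0.1, 5.8]
finger_gap: 0.272
finger_force: 30.0
```

Emit:
{"api": "servo_tool", "payload": {
  "steps": [
    [0,0,-0.002,0,0,0,-0.8],
    [0,0,-0.002,0,0,0,-0.4],
    [0,0,-0.002,0,0,0,-0.1],
    [0,0,-0.002,0,0,0,-0.1],
    [0,0,-0.002,0,0,0,-0.1],
    [0,0,-0.002,0,0,0,-0.1]
  ]
}}

```text
t: 22.33
eef_pos: [0.6242, 0.0753, 0.1638]
tcp_rot: [-3.142, 0.0, 0.079]
contact_force: [-0.1, 0.9, 0.4]
finger_gap: 0.446
finger_force: 0.0
```

Emit:
{"api": "servo_tool", "payload": {
  "steps": [
    [0,0,-0.02,0,0,0,-0.1],
    [0,0,-0.06,0,0,0,-0.1],
    [0,0,-0.12,0,0,0,0],
    [0,0,-0.2,0,0,0,0],
    [0,0,-0.26,0,0,0,0],
    [0,0,-0.29,0,0,0,0],
    [0,0,-0.29,0,0,0,0],
    [0,0,-0.29,0,0,0,0]
  ]
}}

```text
t: 23.0
eef_pos: [0.6244, 0.0753, 0.31]
tcp_rot: [3.141, -0.002, 0.079]
contact_force: [-0.4, -0.6, -0.9]
finger_gap: 0.496
finger_force: 0.0
```

```bash
python3 - <<'E'
from h import *
S=cam('scene');D=cam('side')
s=sense();print(s['t'],s['eef_pos'],s['tcp_rot'])
W=cam('wrist');im=cams.camera('wrist');cv2.imwrite('pics/w7.png',im)
for b in blobs(im,'red',60,smin=70)[1]: print(b,plane(W,b[0],.18),plane(W,b[0],.10))
for n in('scene','side'):
    i=cams.camera(n);cv2.imwrite(f'pics/{n}7.png',i); print(n,blobs(i,'green',20,smin=60)[1])
a=cv2.imread('pics/scene7.png')[130:280,250:410];b=cv2.imread('pics/side7.png')[130:280,180:340]
cv2.imwrite('pics/c7.png',cv2.resize(np.hstack([a,b]),None,fx=2.5,fy=2.5,interpolation=cv2.INTER_CUBIC))
print(to([.45,.345,.30],ps))
E
```

```text
23.0 [0.62443127 0.07531768 0.31002528] [ 3.14142703e+00 -2.25714550e-03  7.93750808e-02]
([278.7, 134.4], [262, 129, 35, 15, 347]) [0.69333801 0.08192138 0.18      ] [0.69181008 0.08201617 0.1       ]
([278.8, 200.2], [267, 181, 25, 39, 906]) [0.62455939 0.07631599 0.18      ] [0.60517614 0.07495559 0.1       ]
([266.5, 232.2], [263, 225, 8, 15, 98]) [0.58686624 0.08705879 0.18      ] [0.55769764 0.08848729 0.1       ]
([291.6, 232.7], [288, 226, 9, 14, 105]) [0.58853171 0.05911014 0.18      ] [0.55979548 0.053283   0.1       ]
scene [([370.4, 147.5], [366, 143, 10, 10, 45]), ([396.4, 148.4], [389, 142, 16, 14, 180]), ([298.5, 254.3], [295, 251, 8, 8, 39])]
side [([208.5, 162.3], [205, 158, 8, 10, 65]), ([193.3, 167.2], [187, 163, 13, 10, 96]), ([212.4, 187.6], [207, 183, 11, 10, 41])]
(array([-0.3025, -0.5652,  0.0152]), np.float64(-0.0007))
```

View pics/c7.png

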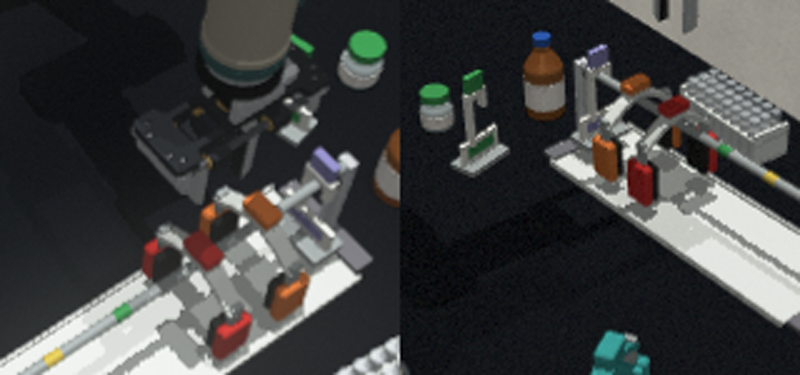

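Both pairs hang over the bar: the red pad is at (200,250) and the orange at (262,208) in the left crop. Now to the green marker. The other green thing is the jar lid at scene (396,148); the marker's tab is at (369,149).

Emit:
{"api": "servo_tool", "payload": {
  "steps": [
    [-0.03,-0.06,0,0,0,0,0],
    [-0.065,-0.13,0,0,0,0,0],
    [-0.1,-0.2,0,0,0,0,0],
    [-0.14,-0.275,0,0,0,0,0],
    [-0.18,-0.35,0,0,0,0,0],
    [-0.22,-0.42,0,0,0,0,0],
    [-0.26,-0.49,0,0,0,0,0],
    [-0.29,-0.54,0,0,0,0,0]
  ]
}}

```text
t: 23.82
eef_pos: [0.4552, 0.3351, 0.3073]
tcp_rot: [3.141, 0.004, 0.081]
contact_force: [0.2, 0.4, 0.3]
finger_gap: 0.503
finger_force: 0.0
```

Emit:
{"api": "servo_tool", "payload": {
  "steps": [
    [-0.01,-0.02,0,0,0,0,0],
    [-0.01,-0.025,0,0,0,0,0],
    [-0.01,-0.025,0,0,0,0,0],
    [-0.01,-0.025,0,0,0,0,0]
  ]
}}

```text
t: 24.15
eef_pos: [0.4531, 0.3438, 0.3082]
tcp_rot: [3.14, 0.0, 0.078]
contact_force: [0.5, -0.2, -0.3]
finger_gap: 0.504
finger_force: 0.0
```

```bash
python3 - <<'E'
from h import *
S=cam('scene');D=cam('side')
s=sense();print(s['t'],s['eef_pos'],s['tcp_rot'])
W=cam('wrist');im=cams.camera('wrist');cv2.imwrite('pics/w8.png',im)
m,B=blobs(im,'green',30,smin=70)
n,l,st,ce=cv2.connectedComponentsWithStats(m)
for i in range(1,n):
    if st[i,4]>30:
        r=cv2.minAreaRect(np.argwhere(l==i)[:,::-1].astype(np.float32)); print(ce[i].round(1),st[i,4],[np.round(v,1) for v in r])
        print('  ',[plane(W,p,.165).round(4).tolist()[:2] for p in cv2.boxPoints(r)], plane(W,ce[i],.155).round(4))
i=cams.camera('side'); 
for b in blobs(i,'green',20,smin=60)[1]: print(b, [tuple(x.round(4) if hasattr(x,'round') else x for x in tri((D,b[0]),(W,c))) for c in ce[1:] if tri((D,b[0]),(W,c))[1]<.004])
E
```

```text
24.15 [0.45312265 0.34383373 0.30818688] [3.13987485e+00 4.94910231e-04 7.82324496e-02]
[174.7 188.2] 1048 [array([175. , 188.5]), array([35., 36.]), np.float64(90.0)]
   [[0.4719, 0.4799], [0.4751, 0.4408], [0.4353, 0.4407], [0.4321, 0.4811]] [0.4519 0.4644 0.155 ]
[269.9 209.5] 386 [array([269.3, 208.9]), array([35. , 12.1]), np.float64(76.8)]
   [[0.456, 0.3667], [0.4602, 0.3537], [0.4209, 0.3416], [0.4164, 0.3549]] [0.4352 0.3537 0.155 ]
([208.4, 162.5], [205, 158, 8, 10, 63]) [(array([0.4362, 0.3527, 0.1528]), np.float64(0.0019))]
([193.2, 167.2], [187, 163, 13, 9, 94]) [(array([0.4327, 0.4939, 0.0659]), np.float64(0.0017))]
([212.2, 187.8], [207, 183, 11, 10, 40]) []
([309.3, 189.6], [307, 187, 6, 6, 21]) []
```

View pics/w8.png

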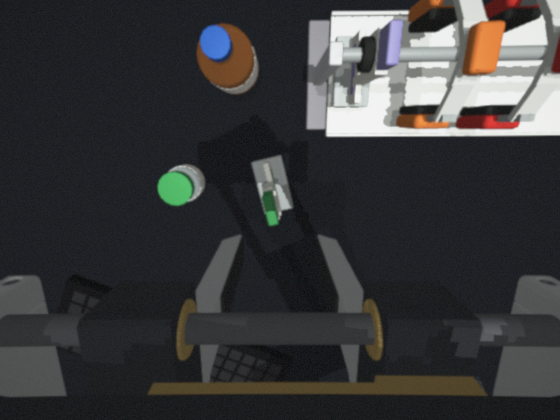

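The green marker's tab is at (270,209), the jar lid at (175,188) and the bottle at (225,50). The tab centre is at about (0.438,0.354) with yaw 0.30, and the hook opens away from the robot.

Emit:
{"api": "servo_tool", "payload": {
  "steps": [
    [-0.029,-0.022,0.04,0,0,-0.03,0],
    [-0.029,-0.022,0.09,0,0,-0.06,0],
    [-0.029,-0.022,0.12,0,0,-0.0706,0],
    [-0.029,-0.022,0.18,0,0,-0.0706,0],
    [-0.029,-0.022,0.22,0,0,-0.0706,0],
    [-0.029,-0.022,0.24,0,0,-0.0706,0],
    [-0.029,-0.022,0.24,0,0,-0.0706,0],
    [-0.029,-0.022,0.24,0,0,-0.0706,0]
  ]
}}

```text
t: 24.92
eef_pos: [0.4378, 0.3543, 0.1893]
tcp_rot: [3.141, -0.0, 0.3]
contact_force: [-0.3, -0.2, 0.0]
finger_gap: 0.503
finger_force: 0.0
```

```bash
python3 - <<'E'
from h import *
s=sense();print(s['t'],s['eef_pos'],s['tcp_rot'])
W=cam('wrist');im=cams.camera('wrist');cv2.imwrite('pics/w9.png',im)
m,B=blobs(im,'green',30,smin=70)
n,l,st,ce=cv2.connectedComponentsWithStats(m)
for i in range(1,n):
    if st[i,4]>30:
        r=cv2.minAreaRect(np.argwhere(l==i)[:,::-1].astype(np.float32)); print(ce[i].round(1),st[i,4],[np.round(v,1) for v in r],plane(W,r[0],.165).round(4))
print(to([.4378,.3538,.139],.3))
E
```

```text
24.9167 [0.43776695 0.35430901 0.18925922] [ 3.14144049e+00 -2.22963995e-04  2.99851517e-01]
[147.3 167.6] 2153 [array([147.5, 168. ]), array([50., 53.]), np.float64(90.0)] [0.4573 0.4559 0.165 ]
[280.6 231.8] 853 [array([280.5, 230.5]), array([53., 17.]), np.float64(90.0)] [0.4409 0.355  0.165 ]
(array([-0.0016,  0.0018,  0.1022]), np.float64(0.0001))
```

Emit:
{"api": "servo_tool", "payload": {
  "steps": [
    [0.001,0,0.03,0,0,0,0],
    [0.001,0,0.06,0,0,0,0],
    [0.001,0,0.085,0,0,0,0],
    [0.001,0,0.1,0,0,0,0],
    [0.001,0,0.1,0,0,0,0],
    [0.001,0,0.1,0,0,0,-0.4],
    [0.001,0,0.1,0,0,0,-1],
    [0.001,0,0.1,0,0,0,-1]
  ]
}}

```text
t: 25.63
eef_pos: [0.4382, 0.3555, 0.1402]
tcp_rot: [-3.141, -0.002, 0.301]
contact_force: [-0.2, -0.7, 0.9]
finger_gap: 0.319
finger_force: 0.0
```

Emit:
{"api": "servo_tool", "payload": {
  "steps": [
    [0,0,0,0,0,0,-1],
    [0,0,0,0,0,0,-1],
    [0,0,0,0,0,0,-1],
    [0,0,0,0,0,0,-1],
    [0,0,0,0,0,0,-1]
  ]
}}

```text
t: 26.05
eef_pos: [0.4375, 0.355, 0.1392]
tcp_rot: [3.141, -0.0, 0.301]
contact_force: [-0.5, 0.0, 1.0]
finger_gap: 0.121
finger_force: 30.0
```

Emit:
{"api": "servo_tool", "payload": {
  "steps": [
    [0,0,-0.02,0,0,0,-1],
    [0,0,-0.06,0,0,0,-1],
    [0,0,-0.12,0,0,0,-1],
    [0,0,-0.18,0,0,0,-1],
    [0,0,-0.25,0,0,0,-1],
    [0,0,-0.31,0,0,0.02,-1],
    [0,0,-0.36,0,0,0.05,-1],
    [0,0,-0.39,0,0,0.07,-1]
  ]
}}

```text
t: 26.72
eef_pos: [0.4379, 0.3555, 0.3378]
tcp_rot: [-3.139, -0.004, 0.077]
contact_force: [-0.4, 0.4, -1.4]
finger_gap: 0.127
finger_force: 30.0
```

Emit:
{"api": "servo_tool", "payload": {
  "steps": [
    [0,0,0,0,0,0,-1],
    [0,0,0,0,0,0,-1],
    [0,0,0,0,0,0,-1]
  ]
}}

```text
t: 26.97
eef_pos: [0.4366, 0.3546, 0.3325]
tcp_rot: [3.14, 0.003, 0.083]
contact_force: [-0.1, -0.2, -2.0]
finger_gap: 0.126
finger_force: 30.0
```

```bash
python3 - <<'E'
from h import *
S=cam('scene');D=cam('side')
print('turq',tri((S,(175,211)),(D,(262.8,289.3))))
s=sense();print(s['t'],s['eef_pos'],s['tcp_rot'],s['finger_gap'])
t=rail(-.207,-.10);print(t,to([*t[:2],.33],ps))
E
```

```text
turq (array([ 0.26706438, -0.26376839,  0.06100373]), np.float64(0.0014137220361716244))
26.9667 [0.43663798 0.35457026 0.33250667] [3.14034847e+00 2.50289678e-03 8.26577316e-02] 0.12597712869786207
[ 0.54467878 -0.19266128  0.        ] (array([0.125 , 1.1086, 0.0061]), np.float64(0.0003))
```

Turquoise is far away at (0.27,-0.26). I carry the marker along the robot side to the loading end.

Emit:
{"api": "servo_tool", "payload": {
  "steps": [
    [0,0.04,0,0,0,0,-1],
    [0.01,0.1,0,0,0,0,-1],
    [0.02,0.17,0,0,0,0,-1],
    [0.03,0.245,0,0,0,0,-1],
    [0.035,0.32,0,0,0,0,-1],
    [0.04,0.395,0,0,0,0,-1],
    [0.05,0.47,0,0,0,0,-1],
    [0.055,0.54,0,0,0,0,-1]
  ]
}}

```text
t: 27.63
eef_pos: [0.486, 0.0861, 0.332]
tcp_rot: [3.141, 0.003, 0.082]
contact_force: [1.6, 0.1, -1.9]
finger_gap: 0.125
finger_force: 30.0
```

Emit:
{"api": "servo_tool", "payload": {
  "steps": [
    [0.01,0.07,0,0,0,0,-1],
    [0.02,0.145,0,0,0,0,-1],
    [0.03,0.22,0,0,0,0,-1],
    [0.04,0.295,0,0,0,0,-1],
    [0.05,0.37,0,0,0,0,-1],
    [0.06,0.44,0,0,0,0,-1],
    [0.065,0.5,0,0,0,0,-1],
    [0.07,0.54,0,0,0,0,-1]
  ]
}}

```text
t: 28.3
eef_pos: [0.5429, -0.1812, 0.3313]
tcp_rot: [-3.141, 0.004, 0.08]
contact_force: [0.0, 0.2, -1.8]
finger_gap: 0.122
finger_force: 30.0
```

Emit:
{"api": "servo_tool", "payload": {
  "steps": [
    [0,0.02,0,0,0,0,-1],
    [0,0.028,0,0,0,0,-1],
    [0,0.028,0,0,0,0,-1],
    [0,0.028,0,0,0,0,-1],
    [0,0.028,0,0,0,0,-1],
    [0,0.028,0,0,0,0,-1]
  ]
}}

```text
t: 28.8
eef_pos: [0.5445, -0.1907, 0.3343]
tcp_rot: [-3.141, -0.0, 0.083]
contact_force: [0.5, 0.3, -2.7]
finger_gap: 0.124
finger_force: 30.0
```

```bash
python3 - <<'E'
from h import *
s=sense();print(s['t'],s['eef_pos'],s['tcp_rot'],s['finger_gap'])
t=rail(-.207,-.10);print(t,to([*t[:2],.2145],ps))
W=cam('wrist');im=cams.camera('wrist');cv2.imwrite('pics/w10.png',im)
for c in('yellow','green'):
  for b in blobs(im,c,30,smin=70)[1]: print(c,b,plane(W,b[0],.155))
E
```

```text
28.8 [ 0.5445176  -0.19065204  0.33433082] [-3.14131134e+00 -4.25526451e-04  8.31358782e-02] 0.12444404706758053
[ 0.54467878 -0.19266128  0.        ] (array([-1.000e-04,  4.100e-03,  2.397e-01]), np.float64(0.0005))
yellow ([231.6, 106.5], [223, 101, 18, 13, 214]) [ 0.63854149 -0.12697878  0.155     ]
yellow ([251.8, 330.1], [249, 299, 8, 61, 295]) [ 0.33975557 -0.16811669  0.155     ]
yellow ([306.3, 329.8], [302, 299, 9, 61, 307]) [ 0.34684945 -0.24522054  0.155     ]
yellow ([255.9, 386.5], [69, 375, 337, 21, 3693]) [ 0.24219058 -0.18026029  0.155     ]
green ([151.8, 105.8], [143, 100, 19, 13, 217]) [ 0.63127986 -0.0357288   0.155     ]
green ([279.0, 258.8], [269, 223, 21, 71, 1414]) [ 0.45264699 -0.19742798  0.155     ]
```

```bash
python3 - <<'E'
from h import *
s={'eef_pos':np.array([0.5445176,-0.19065204,0.33433082]),'tcp_rot':np.array([-3.1413,-.0004,.0831])}
W=cam('wrist',s);im=cv2.imread('pics/w10.png')
M=R.from_euler('xyz',s['tcp_rot']).as_matrix()
for v in (223,293.5):
  for h in(.0255,-.0045): print(v,h,(M.T@(plane(W,(279,v),s['eef_pos'][2]+h)-s['eef_pos'])).round(4))
print(im[215:300,279].tolist()[::2])
E
```

```text
223 0.0255 [ 0.0252 -0.0005 -0.0255]
223 -0.0045 [ 0.0153 -0.0006  0.0045]
293.5 0.0255 [-0.0182 -0.0005 -0.0255]
293.5 -0.0045 [-0.0366 -0.0005  0.0045]
[[95, 98, 98], [103, 106, 107], [108, 113, 113], [103, 108, 105], [54, 75, 52], [38, 64, 30], [39, 66, 32], [38, 65, 32], [32, 63, 24], [35, 64, 26], [38, 64, 27], [43, 69, 35], [43, 75, 35], [48, 78, 38], [42, 72, 31], [43, 75, 33], [43, 74, 34], [43, 76, 37], [45, 76, 35], [43, 74, 31], [41, 74, 35], [38, 72, 31], [43, 75, 35], [44, 76, 34], [44, 76, 37], [40, 74, 33], [43, 75, 36], [42, 73, 33], [45, 76, 36], [42, 74, 33], [42, 73, 33], [44, 74, 34], [42, 73, 34], [44, 73, 33], [40, 71, 32], [40, 73, 32], [45, 75, 35], [40, 71, 30], [44, 75, 34], [49, 68, 33], [63, 64, 28], [64, 65, 27], [63, 64, 23]]
```

Emit:
{"api": "servo_tool", "payload": {
  "steps": [
    [0,0.004,0.03,0,0,0,-1],
    [0,0.004,0.08,0,0,0,-1],
    [0,0.004,0.13,0,0,0,-1],
    [0,0.004,0.18,0,0,0,-1],
    [0,0.004,0.22,0,0,0,-1],
    [0,0.004,0.238,0,0,0,-1],
    [0,0.004,0.238,0,0,0,-1],
    [0,0.004,0.238,0,0,0,-1]
  ]
}}

```text
t: 29.52
eef_pos: [0.5452, -0.1938, 0.2156]
tcp_rot: [3.141, -0.001, 0.082]
contact_force: [0.7, -0.9, -1.7]
finger_gap: 0.124
finger_force: 30.0
```

```bash
python3 - <<'E'
from h import *
s=sense();print(s['t'],s['eef_pos'],s['tcp_rot'],s['finger_gap'])
t=rail(-.207,.001);print(t,to([*t[:2],.2145],ps))
i=cams.camera('side');cv2.imwrite('pics/side11.png',i);j=cams.camera('scene');cv2.imwrite('pics/scene11.png',j)
a=j[190:340,190:350];b=i[150:300,260:420]
cv2.imwrite('pics/c11.png',cv2.resize(np.hstack([a,b]),None,fx=2.5,fy=2.5,interpolation=cv2.INTER_CUBIC))
E
```

```text
29.5167 [ 0.54520284 -0.19384268  0.21559968] [ 3.14133847e+00 -6.88377286e-04  8.18824815e-02] 0.12419048909836794
[ 0.64534271 -0.18442883  0.        ] (array([ 0.2011, -0.0024,  0.0023]), np.float64(0.0001))
```

View pics/c11.png

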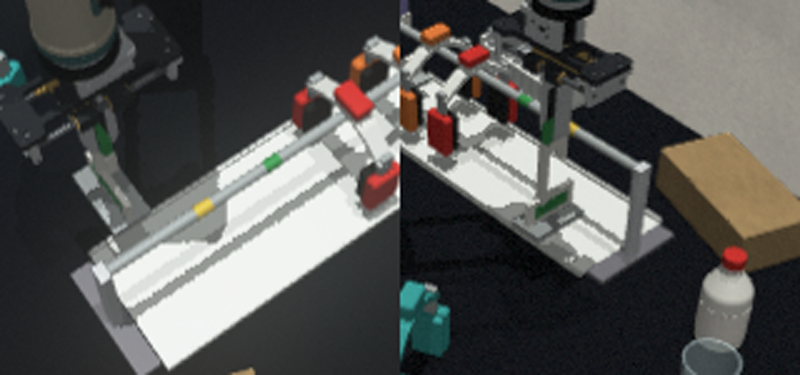

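The marker is held in front of the bar, between the yellow band (205,207) and the post (105,270), with its hook facing the bar. Entering it now.

Emit:
{"api": "servo_tool", "payload": {
  "steps": [
    [0.025,0,0,0,0,0,-1],
    [0.055,0,0,0,0,0,-1],
    [0.09,0,0,0,0,0,-1],
    [0.125,0,0,0,0,0,-1],
    [0.155,0,0,0,0,0,-1],
    [0.18,0,0,0,0,0,-1],
    [0.195,0,0,0,0,0,-1],
    [0.2,0,0,0,0,0,-1]
  ]
}}

```text
t: 30.28
eef_pos: [0.6467, -0.1859, 0.2154]
tcp_rot: [3.141, -0.002, 0.082]
contact_force: [0.0, -1.2, -1.7]
finger_gap: 0.126
finger_force: 30.0
```

Emit:
{"api": "servo_tool", "payload": {
  "steps": [
    [0.001,0,0,0,0,0,-1],
    [0.001,0,0,0,0,0,-1],
    [0.001,0,0,0,0,0,-1],
    [0.001,0,0,0,0,0,-1]
  ]
}}

```text
t: 30.62
eef_pos: [0.6444, -0.1861, 0.2153]
tcp_rot: [3.141, -0.0, 0.081]
contact_force: [0.5, 0.1, -2.0]
finger_gap: 0.125
finger_force: 30.0
```

```bash
python3 - <<'E'
from h import *
s=sense();print(s['t'],s['eef_pos'],s['tcp_rot'],s['contact_force'])
t=rail(-.207,.001);print(t,to([*t[:2],.173],ps))
E
```

```text
30.6167 [ 0.64440047 -0.1860651   0.21532842] [ 3.14146615e+00 -3.88221532e-06  8.08538335e-02] [ 0.48584794  0.09043055 -2.00016411]
[ 0.64534271 -0.18442883  0.        ] (array([ 0.0021, -0.0031,  0.0847]), np.float64(-0.0002))
```

Emit:
{"api": "servo_tool", "payload": {
  "steps": [
    [0.002,0,0.012,0,0,0,-1],
    [0.002,0,0.026,0,0,0,-1],
    [0.002,0,0.042,0,0,0,-1],
    [0.002,0,0.056,0,0,0,-1],
    [0.002,0,0.068,0,0,0,-1],
    [0.002,0,0.076,0,0,0,-1],
    [0.002,0,0.078,0,0,0,-1],
    [0.002,0,0.078,0,0,0,-1]
  ]
}}

```text
t: 31.28
eef_pos: [0.6458, -0.1858, 0.1754]
tcp_rot: [-3.141, 0.001, 0.081]
contact_force: [-0.4, 0.0, -1.7]
finger_gap: 0.127
finger_force: 30.0
```

Emit:
{"api": "servo_tool", "payload": {
  "steps": [
    [0,0,0.002,0,0,0,-1],
    [0,0,0.004,0,0,0,-1],
    [0,0,0.006,0,0,0,-1],
    [0,0,0.006,0,0,0,-1],
    [0,0,0.006,0,0,0,-1]
  ]
}}

```text
t: 31.7
eef_pos: [0.646, -0.1859, 0.1731]
tcp_rot: [3.141, -0.0, 0.081]
contact_force: [0.0, 0.1, -1.8]
finger_gap: 0.126
finger_force: 30.0
```

Emit:
{"api": "servo_tool", "payload": {
  "steps": [
    [0,0,0.001,0,0,0,-1],
    [0,0,0.002,0,0,0,-1],
    [0,0,0.003,0,0,0,-1],
    [0,0,0.003,0,0,0,-1],
    [0,0,0.003,0,0,0,-1]
  ]
}}

```text
t: 32.12
eef_pos: [0.6461, -0.1859, 0.1722]
tcp_rot: [3.141, -0.001, 0.081]
contact_force: [-1.3, 0.8, 2.3]
finger_gap: 0.126
finger_force: 30.0
```

```bash
python3 - <<'E'
from h import *
s=sense();print(s['t'],s['eef_pos'],s['tcp_rot'],s['contact_force'])
print(rail(-.058,.001),to([*rail(-.058,.001)[:2],s['eef_pos'][2]],ps))
S=cam('scene');D=cam('side');gs=[];
j=cv2.imread('pics/scene11.png');i=cv2.imread('pics/side11.png')
for n,im in(('scene',j),('side',i)): print(n,blobs(im,'green',15,smin=60)[1],blobs(im,'yellow',15,smin=60)[1])
E
```

```text
32.1167 [ 0.64612496 -0.18588994  0.17217076] [ 3.14121741e+00 -8.13959215e-04  8.12869999e-02] [-1.25411071  0.8218177   2.31742462]
[ 0.6331978  -0.03592461  0.        ] (array([-1.40e-03, -3.01e-01, -1.00e-04]), np.float64(-0.0001))
scene [([396.4, 148.4], [389, 142, 16, 14, 180]), ([230.9, 245.6], [228, 239, 7, 13, 59]), ([298.4, 254.2], [295, 251, 8, 8, 37])] [([208.4, 224.7], [204, 222, 10, 7, 31]), ([271.0, 272.7], [267, 269, 9, 9, 47])]
side [([193.2, 167.2], [187, 163, 13, 10, 95]), ([309.4, 189.5], [307, 187, 6, 6, 20]), ([318.9, 202.2], [317, 197, 5, 11, 45]), ([319.9, 231.3], [314, 226, 13, 12, 57])] [([328.9, 200.7], [327, 198, 5, 7, 18]), ([379.6, 238.4], [377, 234, 6, 9, 16])]
```

Emit:
{"api": "servo_tool", "payload": {
  "steps": [
    [0,-0.012,0,0,0,0,-1],
    [0,-0.03,0,0,0,0,-1],
    [0,-0.05,0,0,0,0,-1],
    [0,-0.072,0,0,0,0,-1],
    [-0.001,-0.094,0,0,0,0,-1],
    [-0.001,-0.116,0,0,0,0,-1],
    [-0.001,-0.136,0,0,0,0,-1],
    [-0.001,-0.15,0,0,0,0,-1]
  ]
}}

```text
t: 32.78
eef_pos: [0.6395, -0.1095, 0.1719]
tcp_rot: [3.141, -0.001, 0.082]
contact_force: [-0.6, -3.6, 3.9]
finger_gap: 0.123
finger_force: 30.0
```

Emit:
{"api": "servo_tool", "payload": {
  "steps": [
    [0,-0.015,0,0,0,0,-1],
    [0,-0.035,0,0,0,0,-1],
    [0,-0.057,0,0,0,0,-1],
    [0,-0.079,0,0,0,0,-1],
    [-0.001,-0.1,0,0,0,0,-1],
    [-0.001,-0.12,0,0,0,0,-1],
    [-0.001,-0.135,0,0,0,0,-1],
    [-0.001,-0.143,0,0,0,0,-1]
  ]
}}

```text
t: 33.45
eef_pos: [0.6337, -0.0386, 0.1718]
tcp_rot: [-3.142, -0.002, 0.082]
contact_force: [1.7, -4.8, 5.3]
finger_gap: 0.125
finger_force: 30.0
```

Emit:
{"api": "servo_tool", "payload": {
  "steps": [
    [0,-0.004,0,0,0,0,-1],
    [0,-0.007,0,0,0,0,-1],
    [0,-0.007,0,0,0,0,-1],
    [0,-0.007,0,0,0,0,-1],
    [0,-0.007,0,0,0,0,-1],
    [0,-0.007,0,0,0,0,-1]
  ]
}}

```text
t: 33.95
eef_pos: [0.6335, -0.0363, 0.1718]
tcp_rot: [-3.141, -0.002, 0.081]
contact_force: [1.2, -2.8, 5.0]
finger_gap: 0.126
finger_force: 30.0
```

```bash
python3 - <<'E'
from h import *
s=sense();print(s['t'],s['eef_pos'],s['tcp_rot'],s['contact_force'])
print(rail(-.058,.001),to([*rail(-.058,.001)[:2],s['eef_pos'][2]],ps))
W=cam('wrist');im=cams.camera('wrist');cv2.imwrite('pics/w12.png',im)
for c in('yellow','green'): 
  for b in blobs(im,c,10,smin=70)[1]: print(c,b,plane(W,b[0],.155))
E
```

```text
33.95 [ 0.63347103 -0.03627642  0.17182839] [-3.14101841e+00 -1.55518693e-03  8.07621280e-02] [ 1.20935963 -2.77436825  5.04513745]
[ 0.6331978  -0.03592461  0.        ] (array([-0.0005, -0.0007, -0.    ]), np.float64(-0.0003))
yellow ([441.5, 11.2], [436, 8, 12, 8, 21]) [ 0.78011862 -0.11751849  0.155     ]
yellow ([440.9, 16.9], [437, 15, 8, 6, 16]) [ 0.77729584 -0.11785944  0.155     ]
yellow ([428.7, 20.9], [427, 19, 4, 6, 10]) [ 0.77483099 -0.11135108  0.155     ]
yellow ([434.4, 29.5], [431, 26, 7, 8, 13]) [ 0.7707449  -0.11563708  0.155     ]
yellow ([433.5, 44.1], [429, 39, 9, 11, 19]) [ 0.76323213 -0.11686928  0.155     ]
yellow ([521.8, 74.8], [515, 71, 15, 8, 26]) [ 0.75052446 -0.17310464  0.155     ]
yellow ([498.0, 89.1], [495, 88, 7, 4, 11]) [ 0.74169884 -0.1613899   0.155     ]
yellow ([527.0, 92.9], [524, 92, 8, 3, 10]) [ 0.74078289 -0.17933503  0.155     ]
yellow ([540.8, 99.2], [538, 97, 6, 5, 10]) [ 0.73781612 -0.1886968   0.155     ]
yellow ([408.8, 237.6], [393, 228, 32, 20, 579]) [ 0.64145195 -0.12689137  0.155     ]
yellow ([251.7, 330.5], [248, 299, 9, 61, 306]) [ 0.55573232 -0.02080667  0.155     ]
yellow ([306.4, 330.2], [302, 299, 9, 61, 305]) [ 0.5595224  -0.06300664  0.155     ]
yellow ([255.1, 386.5], [68, 375, 339, 21, 3770]) [ 0.50291918 -0.02670279  0.155     ]
green ([279.0, 257.5], [266, 223, 28, 71, 1509]) [ 0.61857415 -0.03690309  0.155     ]
```

Emit:
{"api": "servo_tool", "payload": {
  "steps": [
    [0,-0.001,0,0,0,0,-1],
    [0,-0.0015,0,0,0,0,-1],
    [0,-0.0015,0,0,0,0,-1],
    [0,-0.0015,0,0,0,0,-1]
  ]
}}

```text
t: 34.33
eef_pos: [0.6335, -0.0362, 0.1718]
tcp_rot: [3.141, -0.002, 0.081]
contact_force: [1.8, -3.8, 6.3]
finger_gap: 0.122
finger_force: 30.0
```

Emit:
{"api": "servo_tool", "payload": {
  "steps": [
    [0,0,-0.001,0,0,0,-1],
    [0,0,-0.001,0,0,0,-0.7],
    [0,0,-0.001,0,0,0,-0.3],
    [0,0,-0.001,0,0,0,-0.3],
    [0,0,-0.001,0,0,0,-0.3],
    [0,0,-0.001,0,0,0,-0.3]
  ]
}}

```text
t: 34.83
eef_pos: [0.632, -0.035, 0.1713]
tcp_rot: [-3.14, 0.002, 0.081]
contact_force: [-0.4, -0.1, -0.0]
finger_gap: 0.345
finger_force: 0.0
```

Emit:
{"api": "servo_tool", "payload": {
  "steps": [
    [0,0,-0.015,0,0,0,-0.3],
    [0,0,-0.04,0,0,0,-0.3],
    [0,0,-0.08,0,0,0,-0.2],
    [0,0,-0.14,0,0,0,0],
    [0,0,-0.2,0,0,0,0],
    [0,0,-0.26,0,0,0,0],
    [0,0,-0.28,0,0,0,0],
    [0,0,-0.28,0,0,0,0]
  ]
}}

```text
t: 35.5
eef_pos: [0.6341, -0.0358, 0.3156]
tcp_rot: [3.14, -0.007, 0.081]
contact_force: [0.2, 0.7, -0.1]
finger_gap: 0.503
finger_force: 0.0
```

Emit:
{"api": "servo_tool", "payload": {
  "steps": [
    [-0.07,0,0,0,0,0,0],
    [-0.14,0,0,0,0,0,0],
    [-0.2,0,0,0,0,0,0],
    [-0.2,0,0,0,0,0,0],
    [-0.2,0,0,0,0,0,0]
  ]
}}

```text
t: 35.92
eef_pos: [0.5311, -0.0435, 0.3108]
tcp_rot: [-3.141, 0.002, 0.081]
contact_force: [1.4, -0.8, 0.4]
finger_gap: 0.5
finger_force: 0.0
```

```bash
python3 - <<'E'
from h import *
s=sense();print(s['t'],s['eef_pos'])
S=cam('scene');D=cam('side');W=cam('wrist');w=cams.camera('wrist');j=cams.camera('scene');i=cams.camera('side')
for n,c,im in(('w',W,w),('scene',S,j),('side',D,i)):
  for k in('green','purple','yellow'): print(n,k,[(b[0],b[1],plane(c,b[0],.155 if k=='yellow' else .19).round(4).tolist()) for b in blobs(im,k,20,smin=55)[1] if b[0][1]>90])
v=np.hstack([j[170:320,225:415],i[130:280,200:390]])
o=np.vstack([cv2.resize(v,(760,300),interpolation=cv2.INTER_CUBIC),cv2.resize(w[0:200],(760,271))])
cv2.imwrite('pics/c13.png',o)
E
```

```text
35.9167 [ 0.53114555 -0.04353993  0.31076874]
w green [([279.8, 100.3], [272, 80, 18, 40, 579], [0.6313, -0.0353, 0.19])]
w purple []
w yellow [([365.9, 103.0], [356, 96, 21, 15, 287], [0.6388, -0.1271, 0.155]), ([184.0, 329.7], [176, 299, 21, 62, 612], [0.3377, 0.0681, 0.155]), ([374.3, 329.8], [362, 299, 21, 62, 605], [0.3585, -0.1833, 0.155]), ([332.6, 386.6], [148, 375, 338, 21, 3697], [0.2617, -0.1401, 0.155])]
scene green [([396.4, 148.4], [389, 142, 16, 14, 180], [0.4986, 0.4018, 0.19]), ([298.5, 248.3], [293, 241, 12, 16, 105], [0.6313, -0.0377, 0.19]), ([297.5, 270.1], [292, 264, 11, 13, 23], [0.6829, -0.0735, 0.19])]
scene purple [([379.6, 195.0], [374, 189, 12, 14, 94], [0.608, 0.2512, 0.19])]
scene yellow [([271.0, 272.6], [267, 269, 9, 8, 43], [0.64, -0.1284, 0.155])]
side green [([193.3, 167.2], [187, 163, 13, 10, 96], [0.3458, 0.2958, 0.19]), ([310.0, 181.9], [306, 177, 10, 11, 75], [0.6296, -0.0406, 0.19]), ([309.9, 209.9], [304, 205, 13, 10, 50], [0.522, -0.1699, 0.19])]
side purple [([258.6, 151.6], [255, 148, 9, 9, 47], [0.6088, 0.2493, 0.19])]
side yellow [([284.1, 125.6], [277, 122, 16, 8, 24], [0.8746, 0.4352, 0.155]), ([327.9, 200.7], [325, 198, 7, 7, 29], [0.6387, -0.1287, 0.155])]
```

View pics/c13.png

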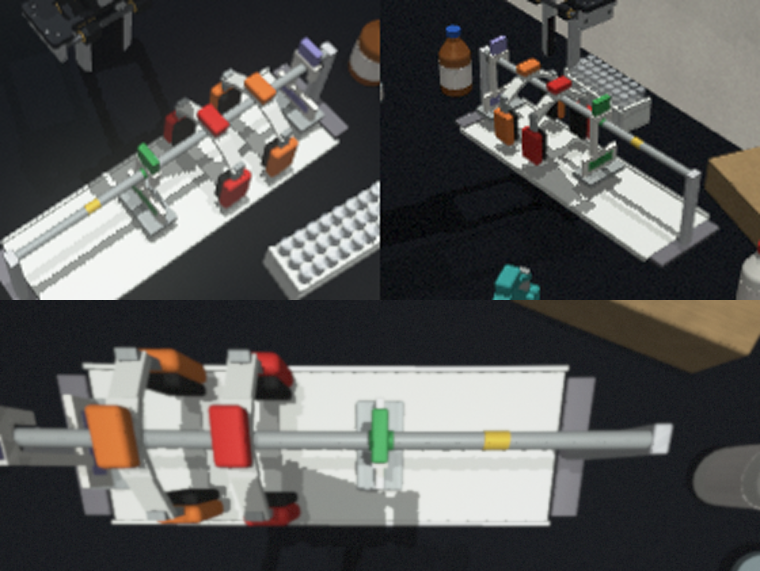

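All is in place: the tab at (379,436) sits centred on the green band, both pairs hang straight, and purple is at the collar. The robot is clear, so I hand the job in.

```bash
python3 -c "from workcell import job_done; print(job_done())"
```

```text
the job is handed in; nothing more can be done
None
```

The job is handed in at about 36 s of the 192 s allowed: the purple marker is against the stop collar, the red and orange ear defenders hang on the bar (no blue pair was present), and the green marker hangs centred on the green band.

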